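Close tins of findings in the bench press and present them to the bar-code reader

TASK

Close the filled tins that stand on the foam sheet: stand them all on the press's sliding tray, push the tray fully home, wind the star handle over by its spokes until every lid is pressed right down, then wind it back until the platen is fully up. Pull the tray out and stand every tin upright on the reader's black plate, well onto it, with its label turned squarely towards the reader bar. Press the lids only with the press, never with the gripper, and leave the pliers, the pen tin and the tub where they are.

Things in the scene. Friction and masses are not known exactly. Their poses are not given: they have to be found in the camera images.
- press: bench rack press, painted cast C-frame on a foot 260 wide, fixed to the bench. Origin: on the bench under the platen's middle; +z up, -x is its front (towards the robot), +y its left as the robot sees it. The head is 95 wide, 168 to 263 mm above the bench, from 50 mm before to 135 mm behind the origin; the ram stands up to 300 mm
- wheel (a joint): turn of the star handle (rad), level axis along the press's y: 0 = platen fully up (top stop), 3.62 = fully down (bottom stop, set for closed tins). Grows as the wheel's top moves to the press's front (-x). Spokes point at 45 deg + value + k x 90 deg, measured from straight up towards -x. Platen drops 8 mm per rad. Stays where left; needs 3 N at a spoke's end, up to 12 N as lids go in
- hub (a point): centre of the star handle's hub in the plane of its four spokes, on the press's right side, 215 mm above the bench (press frame -30, -185, 215). Axes as the press. Hub 52 diameter; spokes are 14 mm round bars 90 deg apart, ending in 28 mm black balls whose centres lie 100 mm from the hub's centre
- tray (a joint): travel of the press's sliding tray (m): 0 = fully home under the platen, 0.21 = pulled fully out to the press's front (-x). Slides with about 3 N and stays where it is left
- tray_mid (a point): middle of the tray's upper face, 31 mm above the bench; axes as the press. The face is 90 (x) by 250 (y) mm inside a rim 8 mm high and 4 mm thick. Three tins fit side by side along y (for example at y = -85, 0 and 85 mm), clear of the rim by 15 mm
- tray_handle (a point): top of the tray's black upright post, 18 diameter, 56 tall (from 31 to 87 mm above the bench), on a lug at the tray's left end, 178 mm to the press's left of the tray's middle. With the tray home the platen's edge is 53 mm from the post's axis
- platen_face (a point): middle of the underside of the press's platen, a steel slab 90 (x) by 250 (y) by 18 thick that covers the tray when it is home: 132 mm above the bench when raised, 103 at the bottom stop. It follows joint wheel
- foam: white foam sheet 300 x 240 x 12 mm fixed on the bench, where the tins stand at the start. Origin: middle of its underside
- reader: fixed bar-code reader: a grey bar 320 long, 45 deep, 62 high with one long dark window; before it a black stand plate 5 thick (x -150 to 0, y -160 to 160 mm). Origin: on the bench below the window's middle; the window looks along its -x (roughly towards the press), y runs along the bar, z up. Three tins fit side by side along y, e.g. at y -85, 0, 85, x -85
- reader_window (a point): middle of the reader's window, 35 mm above the bench
- pliers: small blue-handled pliers lying on the bench, about 130 x 60 x 17 mm; a bystander
- pen_tin: yellow tin with pens, 78 diameter, 105 tall (pens to 140); a bystander. Origin: centre of its underside
- tub: clear open tub of orange plastic pieces, 90 x 120 x 60; a bystander. Origin: centre of its underside
- tin_a: plain round metal tin, 60 diameter, body 70 tall, 0.3 kg, with a press-in lid (45 diameter) whose top is 82 mm above the foot when open, 74 when home. Origin: centre of its underside, z up; own +x points out through the middle of its white bar-code label (43 wide, 50 high, flush, on one side only, with a small white tab folded over the shoulder above it). May be absent
- tin_a_lid (a joint): travel of tin_a's lid (m): 0 = standing 8 mm proud, 0.008 = pressed fully home. It takes about 25 N to push and stays where it is left
- tin_a_label (a point): middle of tin_a's label, on the tin's side 35 mm above its foot
- tin_b: plain round metal tin, 60 diameter, body 70 tall, 0.3 kg, with a press-in lid (45 diameter) whose top is 82 mm above the foot when open, 74 when home. Origin: centre of its underside, z up; own +x points out through the middle of its white bar-code label (43 wide, 50 high, flush, on one side only, with a small white tab folded over the shoulder above it). May be absent
- tin_b_lid (a joint): travel of tin_b's lid (m): 0 = standing 8 mm proud, 0.008 = pressed fully home. It takes about 25 N to push and stays where it is left
- tin_b_label (a point): middle of tin_b's label, on the tin's side 35 mm above its foot
- tin_c: plain round metal tin, 60 diameter, body 70 tall, 0.3 kg, with a press-in lid (45 diameter) whose top is 82 mm above the foot when open, 74 when home. Origin: centre of its underside, z up; own +x points out through the middle of its white bar-code label (43 wide, 50 high, flush, on one side only, with a small white tab folded over the shoulder above it). May be absent
- tin_c_lid (a joint): travel of tin_c's lid (m): 0 = standing 8 mm proud, 0.008 = pressed fully home. It takes about 25 N to push and stays where it is left
- tin_c_label (a point): middle of tin_c's label, on the tin's side 35 mm above its foot
There are look-alikes about, which are no part of the job. What is shaped like the tin_b but blue or green is not meant.

How it is judged:
On the way, in this order (a step that is already met when the one before it is completed fails the run):
1. every tin stands upright on the tray and the tray is fully home in the press (value of joint tray below 0.008 m and x of tin_a in the frame of tray_mid between -0.03 and 0.03 m and y of tin_a in the frame of tray_mid between -0.11 and 0.11 m and z of each of tin_a, tin_b, tin_c in the frame of tray_mid below 0.006 m and angle between each of tin_a, tin_b, tin_c's own z axis and vertical below 0.1 rad and x of tin_b in the frame of tray_mid between -0.03 and 0.03 m and y of tin_b in the frame of tray_mid between -0.11 and 0.11 m and x of tin_c in the frame of tray_mid between -0.03 and 0.03 m and y of tin_c in the frame of tray_mid between -0.11 and 0.11 m), for 0.2 s.
2. the platen, wound down, has pressed every lid home with the tray still home (value of joint tray below 0.015 m and value of joint wheel above 2.8 rad and value of joint each of tin_a_lid, tin_b_lid, tin_c_lid above 0.006 m), for 0.2 s.
At the end, for the whole second after the job is handed in: The star handle is wound back up (within 0.4 rad of the top stop), and every tin stands upright and at rest on the reader's plate (its axis 30 to 135 mm in front of the window and within 145 mm of the bar's middle), lid pressed home within 2 mm, label towards the bar within 20 degrees of square (value of joint wheel below 0.4 rad and value of joint each of tin_a_lid, tin_b_lid, tin_c_lid above 0.006 m and x of tin_a in the frame of reader between -0.135 and -0.03 m and y of tin_a in the frame of reader between -0.145 and 0.145 m and z of tin_a in the frame of reader between 0 and 0.01 m and angle between each of tin_a, tin_b, tin_c's own z axis and vertical below 0.08 rad and angle between the x axis of each of tin_a, tin_b, tin_c and the x axis of reader, either way round below 0.35 rad and x of reader_window in the frame of tin_a above 0 m and linear speed of each of tin_a, tin_b, tin_c below 0.02 m/s and x of tin_b in the frame of reader between -0.135 and -0.03 m and y of tin_b in the frame of reader between -0.145 and 0.145 m and z of tin_b in the frame of reader between 0 and 0.01 m and x of reader_window in the frame of tin_b above 0 m and x of tin_c in the frame of reader between -0.135 and -0.03 m and y of tin_c in the frame of reader between -0.145 and 0.145 m and z of tin_c in the frame of reader between 0 and 0.01 m and x of reader_window in the frame of tin_c above 0 m); the robot touches nothing.
It fails at once if a lid is pushed by the gripper with more than 20 N (contact force between the fingers and tin_a_lid above 20 N or contact force between the fingers and tin_b_lid above 20 N or contact force between the fingers and tin_c_lid above 20 N).
It fails at once if the pliers, pen tin or tub are moved more than 30 mm (distance of any of pliers, pen_tin, tub from where it was at the start of the episode above 0.03 m).
Of tin_a, tin_b, tin_c only 2 to 3 are there at a start; the rules pass over those that are not, and their reading is None.
At some moment in a run one of tin_a, tin_b, tin_c may be knocked a few centimetres aside while the robot is not near it.
It also fails if it takes over 210 s, if anything falls off the work surface, if the arm or the gripper's body presses on something with over 40 N, if the wrist force passes 120 N, or if a joint passes its speed limit or range.

ROBOT

A 7-joint arm with a two-finger parallel gripper is mounted at the origin on the work surface. World frame = base frame: x ahead of the robot, y to its left, z up, the work surface at z = 0. Lengths are in m, angles in rad, forces in N, time in s.
With the tool pointing down it reaches from about 0.4 to 0.85 m from the base axis. Payload 10.4 kg.
Tool frame: the origin (TCP) lies on the mounting face of the last link; the fingertips stand 173 mm ahead of it and the grasp point (between the pads) lies 155 mm ahead of it (manip.tip_extent is the distance from the TCP to the fingertips, in m); z points along the fingers, y is the line along which they close (so a half turn about z gives the same grasp; the last joint's range is limited). The gripper opens to 85 mm and grips with 20 to 120 N. Pads are 22 mm wide; open, the fingers measure 114 mm over their backs; the gripper's body (76 mm by 85 mm) begins 54 mm behind the grasp point. The pads swing forward as they close: fully open they stand 13 mm farther back than shut.
Start: joints at [1.319, 0.332, -0.065, 1.46, 0.022, 1.35, -0.088], TCP at [0.142, -0.609, 0.405] pointing down, gripper open.
Joint ranges: [-2.6, 2.6], [-0.5, 2.12], [-1.47, 1.34], [0.16, 2.42], [-1.27, 4.41], [0.06, 2.06], [-2.6, 2.6]. Speed limits (rad/s): [2.22, 2.22, 2.79, 2.79, 3.14, 3.14, 3.14].

INTERFACE

Orientations are given as a unit quaternion [x, y, z, w].
In Python, from workcell import manip gives the robot as it stands.
- The arm moves only by the tool move_arm, never from a script. Its argument "plan" is one flat list of numbers, 7 for each row, row after row: the turn, a rotation vector about the tool's x, y, z in rad, then the shift along the tool's x, y, z in m, then the finger opening in m, from 0 to 0.0854. In form: [ax, ay, az, dx, dy, dz, gripper, ax, ay, az, dx, dy, dz, gripper, ...]. A call has 1 to 12 rows; each row is the pose to reach, as a shift and turn from the pose commanded when the call began, along the tool's axes at that moment; what a row does not reach only later rows make up. A row lasts 1/8 s, in which the tool goes at most 62.5 mm and 10.7 degrees, less where a joint would pass 70% of its speed; a pose out of reach is approached as far as the arm can. A call with a gripper value outside its range is refused whole. The fingers move at their own pace and stop on an object; "squeeze" is the grip in N (left out, the last holds). Time passes only in rows, so rows that repeat a pose let the fingers close. It gives the time, the measured TCP pose, the force, the opening and the grip force at its end, in the units of the state.
- manip.get_obs(): the state, without advancing time (a new reading comes with each control period).
- manip.camera(name): name is "scene" or "top" or "wrist"; returns a dict with "color" (400x640x3 uint8, red, green, blue), "fx", "fy", "cx", "cy" (pixels), "cam_to_world" (4x4, takes a point from camera to world coordinates); the wrist camera has in their place "mount" (4x4, takes a point from camera to tool coordinates, whose origin is the TCP and whose axes are the flange's). Camera axes: x right, y down, z forward; pixel columns grow to the right and rows downward; lengths in m; the calibration is good to about 2 mm. A picture is of the moment at which its call begins: read the wrist's pose just before it. There is no depth.
- manip.hand_in(): hands the job in; it is judged then, once.
Trained networks look in a picture, given as the dict that the camera call returned (one of the last four; its "shot" number tells which), for a name from the list of things; names that differ only in an ending like _2 or _b are one class to them, and where a whole thing is asked for, a point or a joint stands for the part that bears it (a point fixed in the world has none). Each returns a list of dicts, best first, with "conf" (0 to 1); they miss things now and then, are a little off and sometimes report something else, mostly with a low value. They report only what shows in the picture. A call takes as long as a camera call. They do not tell look-alikes from the thing itself.
- manip.look_for(picture, label): "position" ([x, y, z] in m, in the coordinates of the camera as it stood for that picture, good to about 4 mm: the middle of the surface that is visible of it).
- manip.silhouettes(picture, label): "pixels" (400x640 bool, what is visible of it).
- manip.tip_of(picture, label): "position" ([x, y, z] in m, in the coordinates of the camera as it stood for that picture, good to about 4 mm: a listed point, or the origin of a listed thing).
The state is a dict: "clock": time; "joint_pos": joint angles; "joint_velocities": joint speeds; "tau": joint torques, N m; "position": TCP position; "ee_rot": TCP orientation; "ft_force": force on the tool from outside, world axes, zero at the start; "torque": the same for the moment, N m; "grip_width": opening from 0.0 (shut) to 1.0 (fully open); "grasp_force": force on a finger pad.
Only numpy, scipy, OpenCV 4.12 (cv2) and the standard library are available. Lean on these libraries where they do the work, as an engineer would, in place of code of your own. Each camera call takes 0.05 s, during which the arm holds its last target. There are 200 camera calls.

## Working session

There is one attempt and no reset: what is moved stays moved. The work goes in short steps, Python scripts to look and compute and a tool call to move; the robot and the scene stay as the last step left them, time stands still between calls to the robot, and variables do not carry over. Pictures are saved under pics/ and viewed, at most 14 in all, crops included, and the job is handed in when it is done.

Besides the shell and the picture viewer there is one more tool, called after "Request:" as name(argument=value, ...) on one line, values as JSON. move_arm: Moves the arm, as the interface text tells. Its arguments: {"type":"object","properties":{"plan":{"type":"array","items":{"type":"number"}},"squeeze":{"type":"number"}},"required":["plan"]}

```bash
mkdir -p pics
cat > h.py <<'E'
import numpy as np, cv2
from scipy.spatial.transform import Rotation as R
from workcell import manip
def tcp():
    o=manip.get_obs(); T=np.eye(4); T[:3,:3]=R.from_quat(o["ee_rot"]).as_matrix(); T[:3,3]=o["position"]; return T,o
def shot(name):
    T,o=tcp(); p=manip.camera(name)
    p["T"]=p["cam_to_world"] if name!="wrist" else T@np.array(p["mount"]); p["T"]=np.array(p["T"]); return p
def w(p,pos): return (p["T"]@np.r_[pos,1])[:3]
def save(p,f,crop=None,s=1):
    im=p["color"][:,:,::-1]
    if crop: im=im[crop[1]:crop[3],crop[0]:crop[2]]
    cv2.imwrite("pics/"+f,cv2.resize(im,None,fx=s,fy=s))
def px(p,W):
    c=np.linalg.inv(p["T"])@np.r_[W,1]; return np.round([p["fx"]*c[0]/c[2]+p["cx"],p["fy"]*c[1]/c[2]+p["cy"]],0)
def ray(p,u,v,z):
    d=p["T"][:3,:3]@np.array([(u-p["cx"])/p["fx"],(v-p["cy"])/p["fy"],1]); o=p["T"][:3,3]; return o+d*(z-o[2])/d[2]
E
python3 - <<'E'
from h import *
np.set_printoptions(precision=3,suppress=True)
for n in ["scene","top"]:
    p=shot(n); save(p,n+"0.png"); print(n,p["T"].round(3).tolist(),p["fx"])
    for l in ["tin_a","press","hub","tray_mid","tray_handle","platen_face","foam","reader","reader_window","pliers","pen_tin","tub","tin_a_label"]:
        for r in manip.tip_of(p,l)[:6]:
            W=w(p,r["position"]); print(l,round(r["conf"],2),W,px(p,W))
T,o=tcp(); print(T,o)
E
```

```text
scene [[0.855, 0.411, -0.318, 1.002], [0.519, -0.69, 0.504, -0.663], [-0.012, -0.595, -0.803, 1.278], [0.0, 0.0, 0.0, 1.0]] 437.1401796089346
tin_a 0.94 [0.597 0.308 0.013] [368. 178.]
tin_a 0.91 [0.59  0.596 0.   ] [399. 132.]
tin_a 0.85 [0.738 0.352 0.   ] [407. 187.]
tin_a 0.77 [ 0.299  0.292 -0.   ] [299. 153.]
tin_a 0.53 [0.455 0.297 0.014] [334. 165.]
press 0.73 [ 0.662 -0.006 -0.001] [341. 250.]
hub 0.91 [ 0.634 -0.192  0.211] [301. 257.]
tray_mid 0.57 [ 0.481 -0.01   0.031] [295. 223.]
tray_handle 0.95 [0.475 0.17  0.089] [321. 176.]
platen_face 0.75 [ 0.484 -0.009  0.031] [296. 223.]
platen_face 0.55 [ 0.663 -0.008  0.131] [342. 229.]
platen_face 0.17 [0.62  0.325 0.043] [376. 172.]
foam 0.71 [0.519 0.345 0.001] [354. 165.]
reader 0.97 [ 0.486 -0.458  0.001] [214. 338.]
reader 0.18 [ 0.451 -0.231 -0.004] [251. 273.]
reader_window 0.9 [ 0.483 -0.457  0.036] [211. 333.]
pliers 0.58 [ 0.451 -0.226 -0.004] [252. 272.]
pen_tin 0.67 [ 0.756  0.222 -0.   ] [396. 214.]
pen_tin 0.36 [0.6   0.307 0.012] [368. 178.]
tub 0.73 [ 0.756 -0.237 -0.001] [330. 321.]
tub 0.53 [ 0.659 -0.007  0
[... 900 characters left out ...]
en_tin 0.95 [0.755 0.215 0.001] [283. 143.]
tub 0.86 [ 0.753 -0.237 -0.001] [405. 144.]
[[ 0.974  0.227  0.     0.142]
 [ 0.227 -0.974 -0.    -0.609]
 [ 0.     0.    -1.     0.405]
 [ 0.     0.     0.     1.   ]] {'clock': 1.4, 'joint_pos': array([ 1.319,  0.332, -0.065,  1.46 ,  0.022,  1.35 , -0.089]), 'joint_velocities': array([ 0.001, -0.001, -0.   ,  0.001, -0.002, -0.001,  0.   ]), 'tau': array([  0.   , -62.522,   0.049, -39.183,   0.017,   0.002,   0.   ]), 'position': array([ 0.142, -0.609,  0.405]), 'ee_rot': array([0.993, 0.114, 0.   , 0.   ]), 'ft_force': array([-0.839, -0.361, -0.265]), 'torque': array([0.04 , 0.002, 0.003]), 'grasp_force': 0.0, 'grip_width': 1.0017239775654063}
```

View pics/scene0.png

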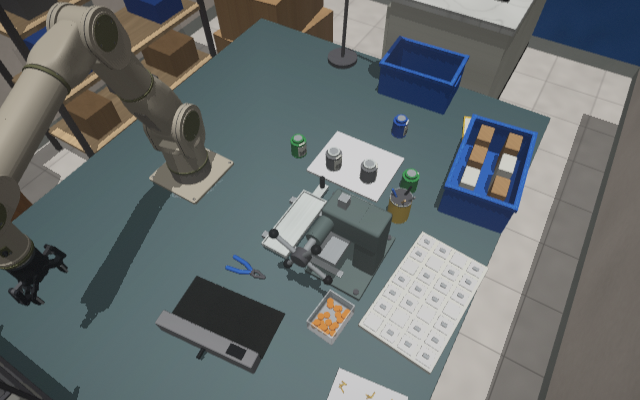

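View pics/top0.png

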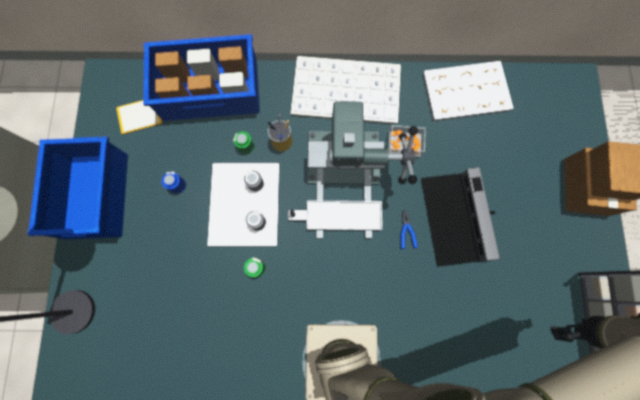

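The plain metal tins are on the foam at scene (334,165) and (368,178); a third is absent. The look-alikes are green at (299,153) and (407,187) and blue at (399,132), all off the foam. The tray is out, and the reader is at scene (214,338).

Request:
move_arm(plan=[0,0,0.229,0.393,-0.328,-0.045,0.085,0,0,0.229,0.393,-0.328,-0.045,0.085,0,0,0.229,0.393,-0.328,-0.045,0.085,0,0,0.229,0.393,-0.328,-0.045,0.085,0,0,0.229,0.393,-0.328,-0.045,0.085,0,0,0.229,0.393,-0.328,-0.045,0.085,0,0,0.229,0.393,-0.328,-0.045,0.085,0,0,0.229,0.393,-0.328,-0.045,0.085,0,0,0.229,0.393,-0.328,-0.045,0.085,0,0,0.229,0.393,-0.328,-0.045,0.085,0,0,0.229,0.393,-0.328,-0.045,0.085], squeeze=40)

```text
clock: 2.78
position: [0.4492, -0.2019, 0.4494]
ee_rot: [1.0, -0.001, -0.0, 0.0]
ft_force: [0.0, -0.6, -0.1]
grip_width: 0.997
grasp_force: 0.0
```

Request:
move_arm(plan=[0,0,0,0.03,-0.47,0,0.085,0,0,0,0.03,-0.47,0,0.085,0,0,0,0.03,-0.47,0,0.085,0,0,0,0.03,-0.47,0,0.085,0,0,0,0.03,-0.47,0,0.085,0,0,0,0.03,-0.47,0,0.085,0,0,0,0.03,-0.47,0,0.085,0,0,0,0.03,-0.47,0,0.085,0,0,0,0.03,-0.47,0,0.085,0,0,0,0.03,-0.47,0,0.085])

```text
clock: 4.03
position: [0.4811, 0.2681, 0.4493]
ee_rot: [1.0, -0.001, -0.0, 0.001]
ft_force: [-0.5, -0.0, -0.4]
grip_width: 0.997
grasp_force: 0.0
```

Run:
```python
from h import *
np.set_printoptions(precision=4,suppress=True)
p=shot("wrist"); save(p,"w1.png"); print(np.array(p["mount"]),p["fx"],tcp()[0][:3,3])
for l in ["tin_a","tin_a_label","foam"]:
    for r in manip.tip_of(p,l)[:6]:
        W=w(p,r["position"]); print(l,round(r["conf"],2),W,px(p,W))
t=shot("top")
for l in ["reader","foam","tray_mid","press"]:
    s=manip.silhouettes(t,l)
    if s:
        m=s[0]["pixels"]; v,u=np.nonzero(m); zz={"reader":0.005,"foam":.012,"tray_mid":.039,"press":0.03}[l]
        pts=np.array([ray(t,a,b,zz)[:2] for a,b in zip(u,v)],np.float32); print(l,s[0]["conf"],len(u),cv2.minAreaRect(pts))
for l in ["tray_mid","tray_handle"]:
    for r in manip.tip_of(t,l)[:2]: print(l,r["conf"],w(t,r["position"]))
```

```text
[[ 0.0003 -0.9555 -0.2949  0.0754]
 [ 1.      0.0005 -0.0006 -0.0006]
 [ 0.0007 -0.2949  0.9555  0.0315]
 [ 0.      0.      0.      1.    ]] 283.89818925798096 [0.4811 0.2679 0.4494]
tin_a 0.92 [0.2987 0.2943 0.0005] [304. 272.]
tin_a 0.9 [0.4524 0.2984 0.0083] [299. 184.]
tin_a 0.62 [0.5971 0.3091 0.0101] [288.  79.]
foam 0.83 [ 0.5223  0.3475 -0.006 ] [265. 136.]
foam 0.26 [0.484  0.1717 0.084 ] [400. 174.]
reader 0.68 5688 ((0.4864862561225891, -0.4234428107738495), (0.33394452929496765, 0.24042260646820068), 8.041081428527832)
foam 0.7 1958 ((0.519709050655365, 0.34595805406570435), (0.30349740386009216, 0.2481011003255844), 0.5688187479972839)
tray_mid 0.97 2129 ((0.47753071784973145, 0.0027035176753997803), (0.10143668204545975, 0.2815479040145874), 0.5497077703475952)
press 0.66 7839 ((0.6561530828475952, -0.07150827348232269), (0.39340782165527344, 0.49260327219963074), 86.06995391845703)
tray_mid 0.71 [ 0.4786 -0.0117  0.0287]
tray_handle 0.75 [0.4784 0.1702 0.0851]
tray_handle 0.49 [ 0.4814 -0.0093  0.0264]
```

Run:
```python
import cv2
im=cv2.imread("pics/w1.png")
cv2.imwrite("pics/w1b.png",cv2.resize(im[20:260,200:460],None,fx=2.4,fy=2.4,interpolation=cv2.INTER_CUBIC))
```

```text
(no output)
```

View pics/w1b.png

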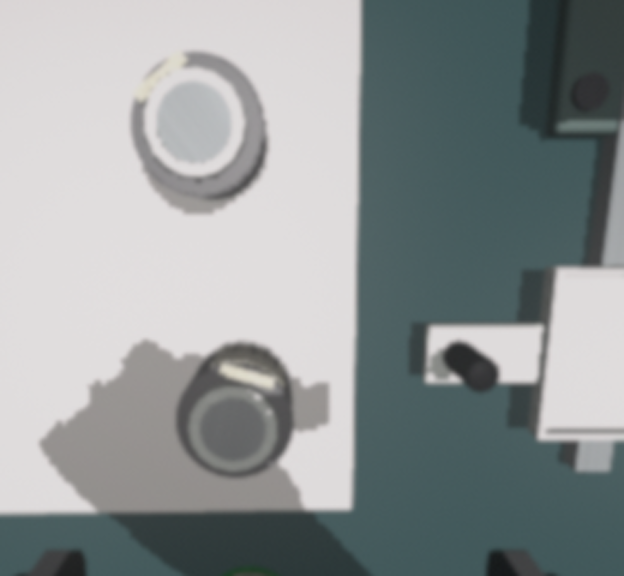

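Crop: the far tin has its label tab at crop (160,75), up and left. The near tin has its tab at (248,376), upwards.

Run:
```python
from h import *
p=shot("wrist"); print(manip.get_obs()["joint_pos"].round(2))
for n,tab,lid in [("far",(266.7,51.3),(280.8,70.8)),("near",(303.3,176.7),(297.1,197))]:
    a=ray(p,*tab,.082)[:2]; b=ray(p,*lid,.094)[:2]; d=a-b; print(n,b.round(4),np.hypot(*d).round(4),np.degrees(np.arctan2(d[1],d[0])).round(1))
f=ray(p,200+468/2.4,20+350/2.4,.087); print(f.round(3))
```

```text
[ 0.18  0.26 -0.91  1.55  0.2   1.43 -2.32]
far [0.5962 0.3104] 0.026 37.4
near [0.4579 0.2964] 0.0232 -17.9
[0.494 0.181 0.087]
```

Request:
move_arm(plan=[0,0,-0.18,-0.025,-0.029,0.02,0.085,0,0,-0.36,-0.025,-0.029,0.05,0.085,0,0,-0.54,-0.025,-0.029,0.09,0.085,0,0,-0.72,-0.025,-0.029,0.09,0.085,0,0,-0.9,-0.025,-0.029,0.09,0.085,0,0,-1.08,-0.025,-0.029,0.09,0.085,0,0,-1.26,-0.025,-0.029,0.09,0.085,0,0,-1.44,-0.025,-0.029,0.09,0.085,0,0,-1.62,-0.025,-0.029,0.09,0.085,0,0,-1.8,-0.025,-0.029,0.09,0.085,0,0,-1.98,-0.025,-0.029,0.09,0.085,0,0,-2.094,-0.025,-0.029,0.09,0.085])

```text
clock: 6.12
position: [0.4553, 0.2988, 0.3596]
ee_rot: [0.498, 0.867, 0.0, -0.0]
ft_force: [-1.0, 0.1, 0.6]
grip_width: 0.992
grasp_force: 0.0
```

```bash
cat > st.py <<'E'
from h import *
def pr():
    T,o=tcp(); print("tcp",T[:3,3].round(4),"yaw",np.degrees(np.arctan2(T[1,0],T[0,0])).round(1),"tilt",np.degrees(np.arccos(-T[2,2])).round(2),"j",o["joint_pos"].round(2),"clk",o["clock"])
    return T,o
E
python3 - <<'E'
from st import *
pr(); p=shot("wrist")
for r in manip.tip_of(p,"tin_a"):
    print(round(r["conf"],2),w(p,r["position"]).round(4))
E
```

```text
tcp [0.4553 0.2988 0.3596] yaw 120.2 tilt 0.01 j [ 0.36  0.49 -1.29  1.69  0.48  1.33 -0.49] clk 6.125
0.98 [0.5965 0.3105 0.0104]
0.98 [0.7462 0.3566 0.0008]
0.69 [0.2987 0.2946 0.0006]
0.59 [0.4536 0.2997 0.0097]
0.22 [0.4828 0.1677 0.0855]
```

Request:
move_arm(plan=[0,0,0,0,0,0.05,0.085,0,0,0,0,0,0.1,0.085,0,0,0,0,0,0.13,0.085,0,0,0,0,0,0.147,0.085,0,0,0,0,0,0.147,0.085,0,0,0,0,0,0.147,0.04,0,0,0,0,0,0.147,0.04,0,0,0,0,0,0.147,0.04,0,0,0,0,0,0.147,0.04,0,0,0,0,0,0.147,0.04], squeeze=40)

```text
clock: 7.48
position: [0.4555, 0.2993, 0.2142]
ee_rot: [0.5, 0.866, 0.001, 0.001]
ft_force: [-2.2, -0.9, 5.9]
grip_width: 0.694
grasp_force: 42.3
```

Request:
move_arm(plan=[0,0,0,0,0,-0.05,0.04,0,0,0,0,0,-0.11,0.04,0,0,0.1,-0.047,-0.023,-0.11,0.04,0,0,0.25,-0.1,-0.049,-0.11,0.04,0,0,0.4,-0.15,-0.074,-0.11,0.04,0,0,0.524,-0.2,-0.098,-0.11,0.04,0,0,0.524,-0.25,-0.123,-0.11,0.04,0,0,0.524,-0.3,-0.148,-0.11,0.04,0,0,0.524,-0.331,-0.163,-0.11,0.04,0,0,0.524,-0.331,-0.163,-0.11,0.04,0,0,0.524,-0.331,-0.163,-0.11,0.04])

```text
clock: 8.85
position: [0.4793, -0.0684, 0.3231]
ee_rot: [0.707, 0.707, 0.0, 0.0]
ft_force: [0.1, 0.0, -2.9]
grip_width: 0.691
grasp_force: 45.2
```

Run:
```python
from st import *
T,o=pr(); print(o["ft_force"],o["grip_width"])
for c in ["top","wrist"]:
  p=shot(c)
  for l in ["tray_mid","tray_handle"]:
    for r in manip.tip_of(p,l)[:2]: print(c,l,round(r["conf"],2),w(p,r["position"]).round(4))
```

```text
tcp [ 0.4793 -0.0684  0.3231] yaw 90.0 tilt 0.03 j [ 1.17  0.31 -1.26  1.88  0.32  1.18 -0.2 ] clk 8.85
[ 1.31277924e-01  2.76426540e-03 -2.86511120e+00] 0.691261474188096
top tray_mid 0.55 [ 0.4814 -0.0115  0.0284]
top tray_mid 0.22 [ 0.4878 -0.4586 -0.0027]
top tray_handle 0.92 [0.479  0.1676 0.0871]
wrist tray_mid 0.94 [ 0.486  -0.0097  0.0289]
```

Request:
move_arm(plan=[0,0,0,0,0.001,0.05,0.04,0,0,0,0,0.001,0.075,0.04,0,0,0,0,0.001,0.088,0.04,0,0,0,0,0.001,0.089,0.04,0,0,0,0,0.001,0.089,0.085,0,0,0,0,0.001,0.089,0.085,0,0,0,0,0.001,0.089,0.085,0,0,0,0,0.001,0.089,0.085,0,0,0,0,0.001,0.04,0.085,0,0,0,0,0.001,-0.02,0.085,0,0,0,0,0.001,-0.08,0.085,0,0,0,0,0.001,-0.08,0.085])

```text
clock: 10.65
position: [0.4815, -0.0688, 0.4066]
ee_rot: [0.708, 0.707, 0.001, 0.003]
ft_force: [0.1, -1.0, -0.3]
grip_width: 1.002
grasp_force: 0.0
```

Request:
move_arm(plan=[0,0,-0.15,0.05,0.015,0,0.085,0,0,-0.3,0.1,0.031,0,0.085,0,0,-0.45,0.15,0.046,0,0.085,0,0,-0.6,0.2,0.061,0,0.085,0,0,-0.75,0.25,0.077,0,0.085,0,0,-0.9,0.3,0.092,0,0.085,0,0,-1.047,0.35,0.107,0.03,0.085,0,0,-1.047,0.379,0.116,0.043,0.085,0,0,-1.047,0.379,0.116,0.043,0.085,0,0,-1.047,0.379,0.116,0.043,0.085])

```text
clock: 11.9
position: [0.5968, 0.3091, 0.3594]
ee_rot: [0.26, 0.966, -0.0, -0.0]
ft_force: [0.9, -0.7, -0.6]
grip_width: 0.994
grasp_force: 0.0
```

Run:
```python
from st import *
T,o=pr()
p=shot("wrist"); q=shot("top")
for c in (p,q):
  for r in manip.tip_of(c,"tin_a"): print(round(r["conf"],2),w(c,r["position"]).round(4))
```

```text
tcp [0.5968 0.3091 0.3594] yaw 149.9 tilt 0.04 j [ 0.19  0.77 -1.2   1.34  0.71  1.5   0.09] clk 11.9
0.95 [7.472e-01 3.536e-01 4.000e-04]
0.87 [ 0.592   0.5916 -0.0007]
0.83 [0.5965 0.3106 0.0105]
0.88 [ 0.3053  0.2908 -0.0022]
0.87 [0.5916 0.593  0.0009]
0.46 [0.5952 0.3045 0.0146]
```

Request:
move_arm(plan=[0,0,0,0,0,0.05,0.085,0,0,0,0,0,0.1,0.085,0,0,0,0,0,0.13,0.085,0,0,0,0,0,0.147,0.085,0,0,0,0,0,0.147,0.085,0,0,0,0,0,0.147,0.04,0,0,0,0,0,0.147,0.04,0,0,0,0,0,0.147,0.04,0,0,0,0,0,0.147,0.04,0,0,0,0,0,0.147,0.04], squeeze=40)

```text
clock: 13.35
position: [0.5971, 0.3098, 0.2146]
ee_rot: [0.26, 0.966, 0.0, 0.001]
ft_force: [-1.6, -3.0, 7.1]
grip_width: 0.691
grasp_force: 43.7
```

Request:
move_arm(plan=[0,0,0,0,0,-0.05,0.04,0,0,0,0,0,-0.11,0.04,0,0,0.17,-0.005,-0.047,-0.11,0.04,0,0,0.34,-0.01,-0.094,-0.11,0.04,0,0,0.51,-0.015,-0.14,-0.11,0.04,0,0,0.68,-0.02,-0.187,-0.11,0.04,0,0,0.85,-0.024,-0.234,-0.11,0.04,0,0,1.02,-0.0285,-0.281,-0.11,0.04,0,0,1.047,-0.0285,-0.281,-0.11,0.04,0,0,1.047,-0.0285,-0.281,-0.11,0.04])

```text
clock: 14.6
position: [0.4806, 0.0524, 0.3232]
ee_rot: [0.707, 0.707, 0.0, 0.001]
ft_force: [0.3, 1.4, -3.1]
grip_width: 0.69
grasp_force: 45.3
```

Run:
```python
from st import *
T,o=pr(); print(o["grip_width"],o["grasp_force"])
```

```text
tcp [0.4806 0.0524 0.3232] yaw 90.0 tilt 0.08 j [ 0.94  0.32 -1.29  1.88  0.33  1.19 -0.46] clk 14.6
0.6899735194786419 45.29911816120148
```

Request:
move_arm(plan=[0,0,0,0,0,0.05,0.04,0,0,0,0,0,0.075,0.04,0,0,0,0,0,0.088,0.04,0,0,0,0,0,0.089,0.04,0,0,0,0,0,0.089,0.085,0,0,0,0,0,0.089,0.085,0,0,0,0,0,0.089,0.085,0,0,0,0,0,0.089,0.085,0,0,0,0,0,0.04,0.085,0,0,0,0,0,-0.02,0.085,0,0,0,0.05,0,-0.04,0.085,0,0,0,0.1,0,-0.04,0.06])

```text
clock: 16.1
position: [0.4815, 0.1522, 0.3647]
ee_rot: [0.709, 0.705, 0.001, 0.001]
ft_force: [0.4, -0.5, -0.1]
grip_width: 0.81
grasp_force: 0.0
```

Request:
move_arm(plan=[0,0,0,0.022,0,0,0.06,0,0,0,0.022,0,0,0.06,0,0,0,0.022,0,0,0.06])

```text
clock: 16.48
position: [0.4809, 0.1733, 0.3625]
ee_rot: [0.708, 0.707, -0.0, 0.0]
ft_force: [-0.2, -0.8, -0.8]
grip_width: 0.708
grasp_force: 0.0
```

Run:
```python
from st import *
T,o=pr(); print(o["grip_width"])
p=shot("wrist"); q=shot("top"); s=shot("scene"); save(s,"s1.png",(220,120,420,300),3)
for n,c in zip("wts",(p,q,s)):
  for l in ["tin_a","tray_handle","press"]:
    for r in manip.tip_of(c,l): print(n,l,round(r["conf"],2),w(c,r["position"]).round(4))
```

```text
tcp [0.4809 0.1733 0.3625] yaw 89.9 tilt 0.04 j [ 0.66  0.36 -1.28  1.77  0.35  1.28 -0.71] clk 16.475
0.7075666275523528
w tin_a 0.87 [0.2977 0.2939 0.0004]
w tin_a 0.83 [0.7448 0.3567 0.003 ]
w tin_a 0.59 [0.4801 0.0571 0.0291]
w press 0.97 [ 0.6666 -0.006   0.0019]
t tin_a 0.77 [ 0.4823 -0.073   0.0291]
t tin_a 0.74 [ 0.5923  0.5897 -0.0012]
t tin_a 0.67 [ 0.7415  0.3524 -0.0026]
t tin_a 0.67 [ 0.3014  0.2889 -0.0033]
t press 0.9 [ 0.6704 -0.007  -0.0047]
s tin_a 0.87 [ 0.4748 -0.0715  0.0334]
s tin_a 0.81 [0.7396 0.3545 0.0012]
s tin_a 0.66 [0.4841 0.0568 0.0291]
s tin_a 0.63 [0.2978 0.2918 0.0003]
s tin_a 0.51 [0.5932 0.5953 0.001 ]
s tray_handle 0.85 [0.4751 0.1712 0.0889]
s press 0.85 [ 0.6619 -0.0091  0.0008]
```

View pics/s1.png

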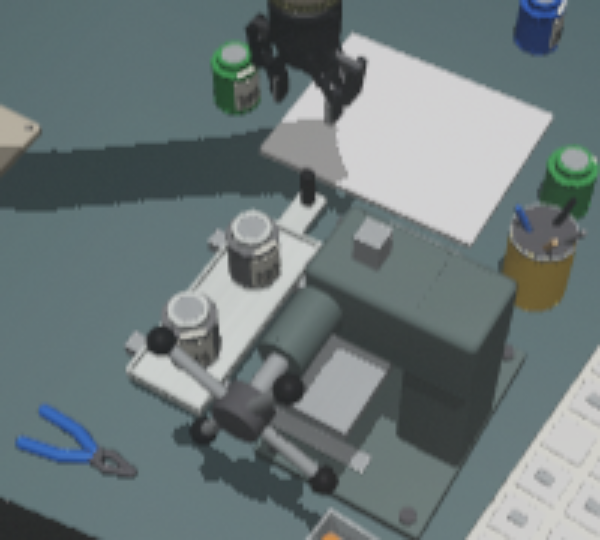

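The picture shows both tins upright on the tray at crop (255,250) and (190,320), with the post at (307,187). I'll grip the post and push.

Request:
move_arm(plan=[0,0,0,0.003,0,0.05,0.06,0,0,0,0.003,0,0.1,0.06,0,0,0,0.003,0,0.1425,0.06,0,0,0,0.003,0,0.1425,0.06,0,0,0,0.003,0,0.1425,0.0,0,0,0,0.003,0,0.1425,0.0,0,0,0,0.003,0,0.1425,0.0,0,0,0,0.003,0,0.1425,0.0,0,0,0,0.003,0,0.1425,0.0], squeeze=40)

```text
clock: 18.2
position: [0.4815, 0.1774, 0.222]
ee_rot: [0.708, 0.707, 0.001, 0.001]
ft_force: [-0.4, -0.5, 7.5]
grip_width: 0.199
grasp_force: 38.9
```

Request:
move_arm(plan=[0,0,0,0,0.006,0,0,0,0,0,0,0.016,0,0,0,0,0,0,0.032,0,0,0,0,0,0,0.05,0,0,0,0,0,0,0.068,0,0,0,0,0,0,0.086,0,0,0,0,0,0,0.104,0,0,0,0,0,0,0.122,0,0,0,0,0,0,0.14,0,0,0,0,0,0,0.155,0,0,0,0,0,0,0.165,0,0,0,0,0,0,0.172,0,0])

```text
clock: 19.7
position: [0.6533, 0.1773, 0.2221]
ee_rot: [0.708, 0.707, 0.001, 0.0]
ft_force: [-3.2, 0.1, 6.8]
grip_width: 0.201
grasp_force: 39.2
```

Request:
move_arm(plan=[0,0,0,0,0.004,0,0,0,0,0,0,0.008,0,0,0,0,0,0,0.01,0,0,0,0,0,0,0.01,0,0])

```text
clock: 20.2
position: [0.6632, 0.1773, 0.2222]
ee_rot: [0.708, 0.707, 0.001, 0.0]
ft_force: [-0.4, 1.1, 4.3]
grip_width: 0.199
grasp_force: 39.1
```

Step on until the stop is felt.

Request:
move_arm(plan=[0,0,0,0,0.002,0,0,0,0,0,0,0.003,0,0,0,0,0,0,0.003,0,0])

```text
clock: 20.58
position: [0.6654, 0.1774, 0.2221]
ee_rot: [0.707, 0.707, 0.0, -0.0]
ft_force: [-6.7, -1.1, 9.3]
grip_width: 0.2
grasp_force: 39.6
```

Request:
move_arm(plan=[0,0,0,0,0.002,0,0,0,0,0,0,0.003,0,0,0,0,0,0,0.003,0,0])

```text
clock: 20.95
position: [0.6665, 0.1777, 0.222]
ee_rot: [0.707, 0.707, -0.003, -0.002]
ft_force: [-23.1, -5.5, 19.0]
grip_width: 0.198
grasp_force: 41.3
```

Request:
move_arm(plan=[0,0,0,0,-0.003,0,0.05,0,0,0,0,-0.003,0,0.05,0,0,0,0,-0.003,0,0.05,0,0,0,0,-0.003,-0.05,0.05,0,0,0,0,-0.003,-0.11,0.05,0,0,0,0,-0.01,-0.17,0.05,0,0,0,0,-0.06,-0.2,0.05,0,0,0,0,-0.11,-0.22,0.05,0,0,0,0,-0.16,-0.24,0.05,0,0,0,0,-0.215,-0.24,0.05,0,0,0,-0.05,-0.215,-0.24,0.06,0,0,0,-0.1,-0.215,-0.24,0.06])

```text
clock: 22.45
position: [0.4532, 0.0765, 0.4602]
ee_rot: [0.707, 0.707, -0.0, 0.001]
ft_force: [0.5, -0.3, -0.0]
grip_width: 0.701
grasp_force: 0.0
```

Request:
move_arm(plan=[0,0,-0.15,-0.04,0,-0.02,0.06,0,0,-0.3,-0.08,0,-0.04,0.06,0,0,-0.45,-0.12,0,-0.04,0.06,0,0,-0.6,-0.16,0,-0.04,0.06,0,0,-0.75,-0.2,0,-0.04,0.06,0,0,-0.9,-0.24,0,-0.04,0.06,0,0,-1.05,-0.271,0.01,-0.04,0.06,0,0,-1.2,-0.271,0.02,-0.04,0.06,0,0,-1.35,-0.271,0.03,-0.04,0.06,0,0,-1.5,-0.271,0.04,-0.04,0.06,0,0,-1.571,-0.271,0.05,-0.04,0.06,0,0,-1.571,-0.271,0.05,-0.04,0.06])

```text
clock: 23.95
position: [0.5037, -0.1938, 0.5001]
ee_rot: [0.0, 1.0, 0.0, 0.0]
ft_force: [0.1, 0.3, 0.3]
grip_width: 0.7
grasp_force: 0.0
```

Run:
```python
from st import *
T,o=pr(); print(o["grip_width"])
p=shot("wrist"); q=shot("top"); s=shot("scene"); save(p,"w2.png")
for n,c in zip("wts",(p,q,s)):
  for l in ["hub","tin_a","tray_mid","tray_handle","wheel"]:
    for r in manip.tip_of(c,l)[:3]: print(n,l,round(r["conf"],2),w(c,r["position"]).round(4),px(c,w(c,r["position"])))
```

```text
tcp [ 0.5037 -0.1938  0.5001] yaw 180.0 tilt 0.05 j [ 1.17  0.24 -1.04  1.49  0.21  1.53  1.7 ] clk 23.95
0.6995387088667612
w hub 0.73 [ 0.6343 -0.1956  0.2129] [316. 311.]
w tin_a 0.87 [0.6645 0.0559 0.0305] [463. 254.]
w tin_a 0.83 [0.7444 0.3534 0.0014] [605. 284.]
w tin_a 0.75 [ 0.6608 -0.069   0.0287] [390. 252.]
w tray_mid 0.85 [ 0.663  -0.0082  0.029 ] [426. 253.]
w tray_handle 0.84 [0.6632 0.1693 0.0901] [557. 272.]Traceback (most recent call last):
  File "<stdin>", line 6, in <module>
ValueError: it knows: foam, hub, pen_tin, platen_face, pliers, press, reader, reader_window, tin, tin_a_label, tin_b_label, tin_c_label, tray_handle, tray_mid, tub
```

View pics/w2.png

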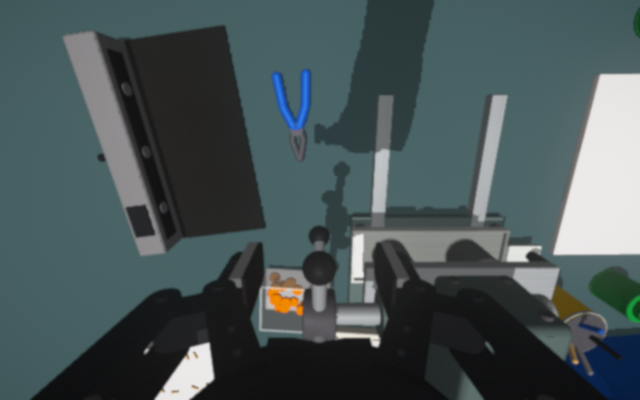

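Request:
move_arm(plan=[0,0,0,-0.03,-0.001,0,0.06,0,0,0,-0.06,-0.001,0,0.06,0,0,0,-0.06,-0.001,0.03,0.06,0,0,0,-0.06,-0.001,0.059,0.06,0,0,0,-0.06,-0.001,0.059,0.06,0,0,0,-0.06,-0.001,0.059,0.01,0,0,0,-0.06,-0.001,0.059,0.01,0,0,0,-0.06,-0.001,0.059,0.01,0,0,0,-0.06,-0.001,0.059,0.01,0,0,0,-0.06,-0.001,0.059,0.01], squeeze=50)

```text
clock: 25.55
position: [0.5634, -0.1938, 0.4425]
ee_rot: [-0.0, 1.0, 0.0, 0.0]
ft_force: [-3.7, 3.6, 3.8]
grip_width: 0.204
grasp_force: 40.8
```

Run:
```python
from st import *
T,o=pr(); print(o["grip_width"],o["grasp_force"])
p=shot("wrist"); s=shot("scene"); save(p,"w3.png",(200,200,440,380),2.5)
M=np.array(p["mount"]); T0=T.copy(); T0[:3,3]=[.5037,-.1938,.5001]; q=dict(p); q["T"]=T0@M
print(px(q,[.5635,-.195,.286]), ray(q,319,268,.286).round(4))
print(px(p,[.5635,-.195,.286]))
```

```text
tcp [ 0.5634 -0.1938  0.4425] yaw -180.0 tilt 0.05 j [ 1.02  0.42 -1.01  1.45  0.35  1.47  1.58] clk 25.55
0.20408237023839693 40.7889050245285
[316. 298.] [ 0.5376 -0.1928  0.286 ]
[315. 269.]
```

View pics/w3.png

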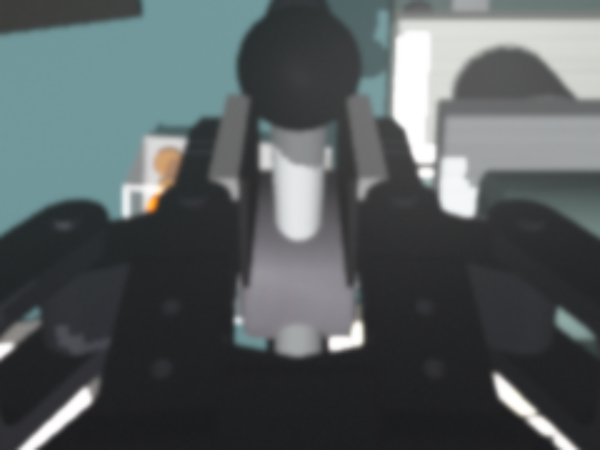

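The fingers are on the spoke bar behind the ball, which is at crop (299,65). I'll triangulate the ball and find the real spoke angle.

Run:
```python
from st import *
T,o=pr(); p=shot("wrist"); M=np.array(p["mount"])
from scipy.optimize import least_squares
T0=T.copy(); T0[:3,3]=[.5037,-.1938,.5001]; q=dict(p); q["T"]=T0@M
def pxf(p,W):
    c=np.linalg.inv(p["T"])@np.r_[W,1]; return np.array([p["fx"]*c[0]/c[2]+p["cx"],p["fy"]*c[1]/c[2]+p["cy"]])
r=least_squares(lambda W: np.r_[pxf(q,W)-[319,268],pxf(p,W)-[319.6,226]],[.55,-.195,.28]); print(r.x,r.cost)
for th in np.arange(20,90,10):
    W=[.634-.1*np.sin(np.radians(th)),-.194,.214+.1*np.cos(np.radians(th))]; print(th,pxf(q,W).round(0),pxf(p,W).round(0))
s=shot("scene"); save(s,"s2.png",(240,160,400,280),5)
```

```text
tcp [ 0.5634 -0.1938  0.4426] yaw -180.0 tilt 0.05 j [ 1.02  0.42 -1.01  1.45  0.35  1.47  1.58] clk 25.65
[ 0.54592487 -0.19262926  0.27220049] 0.012158209606376869
20 [317. 360.] [317. 364.]
30 [317. 335.] [317. 324.]
40 [317. 309.] [317. 285.]
50 [317. 285.] [317. 251.]
60 [317. 264.] [317. 223.]
70 [317. 247.] [317. 201.]
80 [318. 234.] [317. 187.]
```

View pics/s2.png

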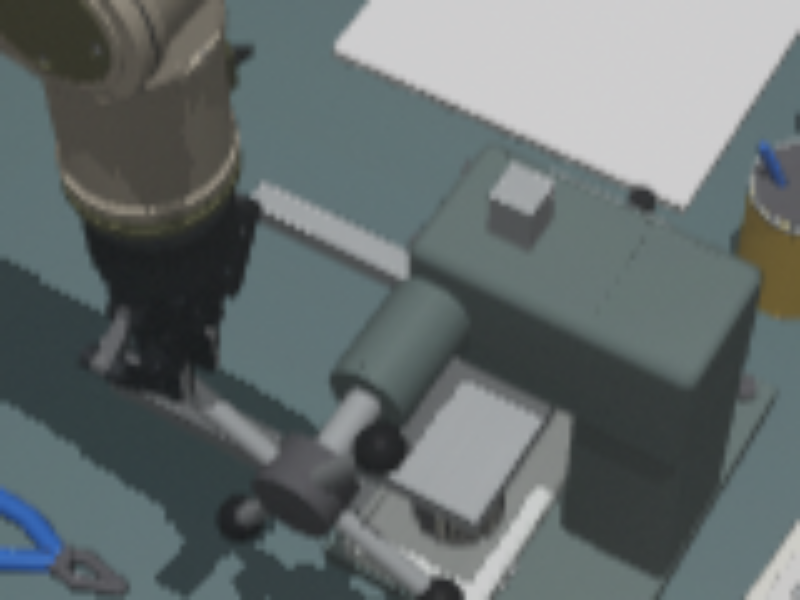

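The platen's spokes sit about 0.2 rad past the top stop, so the front ball is at roughly 57°. I'll regrip on the ball itself.

Request:
move_arm(plan=[0,0,0,0,0,0,0.06,0,0,0,0,0,0,0.06,0,0,0,0.0155,0.001,0,0.06,0,0,0,0.0155,0.001,0.0175,0.06,0,0,0,0.0155,0.001,0.0175,0.06,0,0,0,0.0155,0.001,0.0175,0.01,0,0,0,0.0155,0.001,0.0175,0.01,0,0,0,0.0155,0.001,0.0175,0.01,0,0,0,0.0155,0.001,0.0175,0.01,0,0,0,0.0155,0.001,0.0175,0.01], squeeze=50)

```text
clock: 27.0
position: [0.548, -0.1936, 0.4239]
ee_rot: [0.0, 1.0, 0.0, 0.0]
ft_force: [0.4, 2.6, 2.4]
grip_width: 0.294
grasp_force: 49.0
```

Request:
move_arm(plan=[0,0,0,0.0044,0,0.0075,0.01,0,0,0,0.0082,0,0.0154,0.01,0,0,0,0.0112,0,0.0236,0.01,0,0,0,0.0136,0,0.032,0.01,0,0,0,0.0152,0,0.0405,0.01,0,0,0,0.016,0,0.0492,0.01,0,0,0,0.0161,0,0.058,0.01,0,0,0,0.0154,0,0.0667,0.01,0,0,0,0.0139,0,0.0753,0.01,0,0,0,0.0139,0,0.0753,0.01])

```text
clock: 28.25
position: [0.5333, -0.1938, 0.3469]
ee_rot: [0.0, 1.0, 0.0, -0.001]
ft_force: [-2.4, 4.7, -2.3]
grip_width: 0.293
grasp_force: 52.9
```

Run:
```python
from st import *
T,o=pr(); print(o["grip_width"],o["ft_force"])
p=shot("wrist"); save(p,"w4.png",(200,180,440,360),2.5)
for th in (2,7,12,17,22,97,102,107):
    W=[.634-.1*np.sin(np.radians(th)),-.194,.214+.1*np.cos(np.radians(th))]; print(th,(px(p,W)-[200,180])*2.5)
```

```text
tcp [ 0.5333 -0.1938  0.3469] yaw 180.0 tilt 0.16 j [ 1.07  0.42 -1.    1.65  0.36  1.28  1.57] clk 28.25
0.2927612590347184 [-2.40267554  4.72654673 -2.25436195]
2 [ 285. 2275.]
7 [ 285. 2240.]
12 [ 285.  2167.5]
17 [ 285.  2057.5]
22 [ 285.  1917.5]
97 [292.5 265. ]
102 [292.5 245. ]
107 [292.5 232.5]
```

View pics/w4.png

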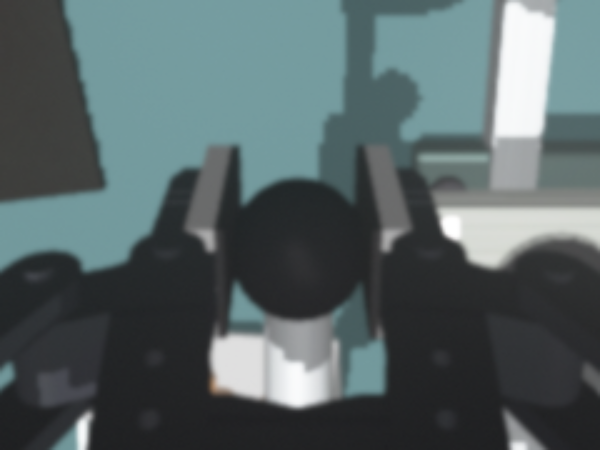

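Ball still held, centre at crop (298,248), matching 102°. Next spoke.

Request:
move_arm(plan=[0,0,0,0,0,0,0.06,0,0,0,0,0,0,0.06,0,0,0,0,0,0,0.06,0,0,0,0,0,-0.06,0.06,0,0,0,0,0,-0.12,0.06,0,0,0,0,0,-0.18,0.06,0,0,0,-0.04,0,-0.185,0.06,0,0,0,-0.079,0,-0.185,0.06,0,0,0,-0.079,0,-0.15,0.06,0,0,0,-0.079,0,-0.1186,0.06,0,0,0,-0.079,0,-0.1186,0.06])

```text
clock: 29.68
position: [0.6126, -0.1946, 0.465]
ee_rot: [0.001, 1.0, 0.0, -0.002]
ft_force: [0.3, -0.1, 0.4]
grip_width: 0.702
grasp_force: 0.0
```

Request:
move_arm(plan=[0,0,0,0,0,0,0.01,0,0,0,0,0,0,0.01,0,0,0,0,0,0,0.01,0,0,0,0,0,0,0.01,0,0,0,0,0,0,0.01], squeeze=60)

```text
clock: 30.3
position: [0.6131, -0.1935, 0.4692]
ee_rot: [0.0, 1.0, -0.0, 0.001]
ft_force: [-1.5, 1.5, 5.5]
grip_width: 0.292
grasp_force: 58.4
```

Request:
move_arm(plan=[0,0,0,0.0085,0,0.0022,0.01,0,0,0,0.0167,0,0.0051,0.01,0,0,0,0.0246,0,0.0087,0.01,0,0,0,0.0322,0,0.013,0.01,0,0,0,0.0394,0,0.018,0.01,0,0,0,0.0461,0,0.0235,0.01,0,0,0,0.0524,0,0.0296,0.01,0,0,0,0.058,0,0.0362,0.01,0,0,0,0.0631,0,0.0434,0.01])

```text
clock: 31.42
position: [0.55, -0.1934, 0.4253]
ee_rot: [0.0, 1.0, -0.001, 0.001]
ft_force: [3.3, 0.9, 2.3]
grip_width: 0.292
grasp_force: 64.5
```

Request:
move_arm(plan=[0,0,0,0.0044,0,0.0075,0.01,0,0,0,0.0082,0,0.0154,0.01,0,0,0,0.0112,0,0.0236,0.01,0,0,0,0.0136,0,0.032,0.01,0,0,0,0.0152,0,0.0405,0.01,0,0,0,0.016,0,0.0492,0.01,0,0,0,0.0161,0,0.058,0.01,0,0,0,0.0154,0,0.0667,0.01,0,0,0,0.0139,0,0.0753,0.01,0,0,0,0.0139,0,0.0753,0.01])

```text
clock: 32.67
position: [0.5389, -0.1934, 0.3506]
ee_rot: [-0.001, 1.0, -0.001, 0.006]
ft_force: [21.7, -1.4, 2.1]
grip_width: 0.296
grasp_force: 71.3
```

Run:
```python
from st import *
T,o=pr(); print(o["grip_width"],o["ft_force"])
p=shot("scene")
for l in ["tin_a","tray_mid","tray_handle","platen_face"]:
    for r in manip.tip_of(p,l)[:3]: print(l,round(r["conf"],2),w(p,r["position"]).round(4))
```

```text
tcp [ 0.5389 -0.1934  0.3506] yaw -179.9 tilt 0.68 j [ 1.08  0.43 -1.02  1.64  0.38  1.27  1.56] clk 32.675
0.2959956936397564 [21.67263552 -1.35268373  2.13918847]
tin_a 0.75 [ 7.397e-01  3.564e-01 -7.000e-04]
tin_a 0.72 [0.2988 0.2948 0.0009]
tin_a 0.55 [5.931e-01 5.966e-01 3.000e-04]
tray_mid 0.61 [ 0.667  -0.0082  0.033 ]
tray_handle 0.56 [0.6562 0.1726 0.0874]
platen_face 0.89 [ 0.6629 -0.0052  0.1138]
```

Request:
move_arm(plan=[0,0,0,0,0,0,0.06,0,0,0,0,0,0,0.06,0,0,0,0,0,0,0.06,0,0,0,0,0,-0.06,0.06,0,0,0,0,0,-0.12,0.06,0,0,0,0,0,-0.18,0.06,0,0,0,-0.04,0,-0.185,0.06,0,0,0,-0.079,0,-0.185,0.06,0,0,0,-0.079,0,-0.185,0.06])

```text
clock: 34.05
position: [0.6167, -0.1935, 0.5313]
ee_rot: [-0.001, 1.0, 0.001, -0.001]
ft_force: [0.5, 0.4, -0.2]
grip_width: 0.702
grasp_force: 0.0
```

Run:
```python
from st import *
T,o=pr(); print(o["grip_width"],o["ft_force"])
p=shot("wrist"); save(p,"w5.png",(200,180,440,360),2.5)
for th in (2,7,12,17,22,27):
    W=[.634-.1*np.sin(np.radians(th)),-.194,.214+.1*np.cos(np.radians(th))]; print(th,(px(p,W)-[200,180])*2.5)
```

```text
tcp [ 0.6167 -0.1935  0.5313] yaw -179.9 tilt 0.19 j [ 0.86  0.52 -1.01  1.13  0.44  1.7   1.55] clk 34.05
0.7016319126254259 [ 0.51462631  0.38290225 -0.22585548]
2 [290. 155.]
7 [290. 125.]
12 [290.  95.]
17 [290.  65.]
22 [290.   32.5]
27 [290.    2.5]
```

View pics/w5.png

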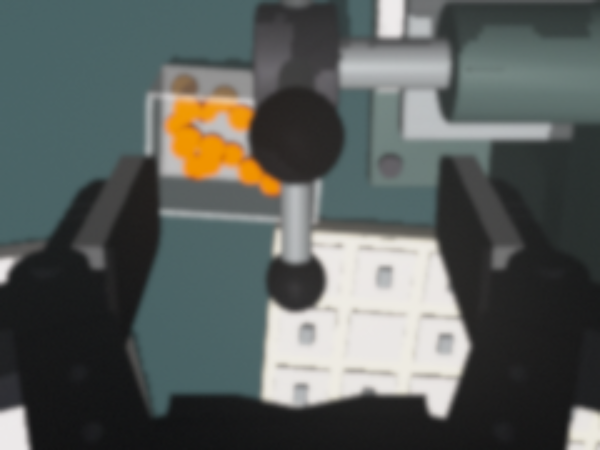

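The ball is at crop (297,133), i.e. about 6° (wheel ≈ 2.46 rad, lids just touched). I'll regrip more firmly.

Request:
move_arm(plan=[0,0,0,-0.01,0,0,0.06,0,0,0,-0.01,0,0.04,0.06,0,0,0,-0.01,0,0.065,0.06,0,0,0,-0.01,0,0.065,0.06,0,0,0,-0.01,0,0.065,0.01,0,0,0,-0.01,0,0.065,0.01,0,0,0,-0.01,0,0.065,0.01,0,0,0,-0.01,0,0.065,0.01,0,0,0,-0.01,0,0.065,0.01,0,0,0,-0.01,0,0.065,0.01], squeeze=110)

```text
clock: 35.35
position: [0.625, -0.1934, 0.4705]
ee_rot: [0.0, 1.0, -0.0, 0.001]
ft_force: [-2.2, 1.0, 6.6]
grip_width: 0.277
grasp_force: 107.5
```

Request:
move_arm(plan=[0,0,0,0.0086,0,0.0013,0.01,0,0,0,0.0171,0,0.0033,0.01,0,0,0,0.0254,0,0.0061,0.01,0,0,0,0.0334,0,0.0096,0.01,0,0,0,0.0411,0,0.0137,0.01,0,0,0,0.0483,0,0.0186,0.01,0,0,0,0.0552,0,0.024,0.01,0,0,0,0.0615,0,0.03,0.01,0,0,0,0.0673,0,0.0365,0.01,0,0,0,0.0725,0,0.0435,0.01])

```text
clock: 36.6
position: [0.5521, -0.194, 0.4242]
ee_rot: [0.0, 1.0, 0.0, -0.0]
ft_force: [0.6, -0.6, 0.0]
grip_width: 0.12
grasp_force: 0.0
```

Run:
```python
from st import *
T,o=pr()
p=shot("wrist"); save(p,"w6.png",(200,180,440,400),2.5)
for th in (2,7,12,22,32,42,52):
    W=[.634-.1*np.sin(np.radians(th)),-.194,.214+.1*np.cos(np.radians(th))]; print(th,(px(p,W)-[200,180])*2.5)
```

```text
tcp [ 0.5521 -0.194   0.4242] yaw 180.0 tilt 0.02 j [ 1.07  0.42 -1.06  1.5   0.36  1.44  1.57] clk 36.6
2 [292.5 775. ]
7 [292.5 735. ]
12 [292.5 690. ]
22 [292.5 585. ]
32 [292.5 470. ]
42 [292.5 360. ]
52 [292.5 260. ]
```

View pics/w6.png

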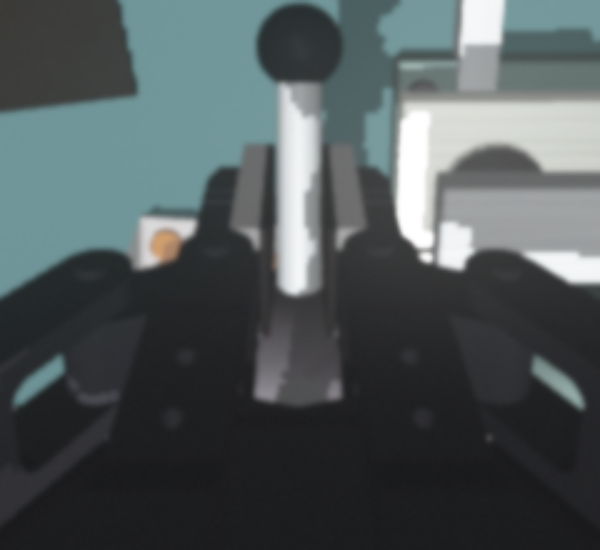

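Grip was lost on the round ball: the front ball still sits near 98° at crop (300,45), and the upper spoke is hidden. I'll push the upper spoke from behind with closed fingers instead.

Request:
move_arm(plan=[0,0,0,0,0,-0.05,0,0,0,0,0,0,-0.11,0,0,0,0,-0.05,0,-0.11,0,0,0,0,-0.106,0,-0.11,0,0,0,0,-0.106,0,-0.11,0,0,0,0,-0.106,0,-0.07,0,0,0,0,-0.106,0,-0.04,0,0,0,0,-0.106,0,-0.04,0], squeeze=40)

```text
clock: 37.65
position: [0.6576, -0.1948, 0.463]
ee_rot: [0.001, 1.0, -0.0, -0.002]
ft_force: [-1.0, -0.5, 0.1]
grip_width: -0.0
grasp_force: 0.0
```

Request:
move_arm(plan=[0,0,0,0.012,0,0,0,0,0,0,0.0188,0,0.0003,0,0,0,0,0.0255,0,0.0012,0,0,0,0,0.0322,0,0.0027,0,0,0,0,0.0387,0,0.0047,0,0,0,0,0.045,0,0.0073,0,0,0,0,0.051,0,0.0105,0])

```text
clock: 38.52
position: [0.6076, -0.1939, 0.4552]
ee_rot: [0.0, 1.0, -0.0, 0.002]
ft_force: [5.8, -0.2, 6.0]
grip_width: 0.002
grasp_force: 3.9
```

Request:
move_arm(plan=[0,0,0,0.0057,0,0.0036,0,0,0,0,0.0111,0,0.0077,0,0,0,0,0.0162,0,0.0123,0,0,0,0,0.0208,0,0.0174,0,0,0,0,0.0249,0,0.0228,0])

```text
clock: 39.15
position: [0.5825, -0.1939, 0.4328]
ee_rot: [0.0, 1.0, -0.0, 0.001]
ft_force: [0.5, -0.5, 9.4]
grip_width: -0.002
grasp_force: 4.2
```

Request:
move_arm(plan=[0,0,0,0.0036,0,0.0057,0,0,0,0,0.0056,0,0.0093,0,0,0,0,0.0068,0,0.0117,0,0,0,0,0.0068,0,0.0117,0])

```text
clock: 39.65
position: [0.5766, -0.1935, 0.4246]
ee_rot: [0.001, 1.0, -0.001, 0.004]
ft_force: [-0.4, -0.5, 30.5]
grip_width: -0.002
grasp_force: 13.3
```

Request:
move_arm(plan=[0,0,0,0.001,0,0.0025,0,0,0,0,0.001,0,0.0025,0])

```text
clock: 39.9
position: [0.5757, -0.1934, 0.4229]
ee_rot: [0.001, 1.0, -0.002, 0.004]
ft_force: [-2.5, 0.9, 35.1]
grip_width: -0.001
grasp_force: 15.8
```

Run:
```python
from st import *
T,o=pr(); print(o["ft_force"])
for n in ("scene","top","wrist"):
  p=shot(n)
  for l in ["tray_mid","tray_handle","platen_face"]:
    for r in manip.tip_of(p,l)[:2]: print(n,l,round(r["conf"],2),w(p,r["position"]).round(4))
```

```text
tcp [ 0.5757 -0.1934  0.4229] yaw 179.9 tilt 0.52 j [ 1.03  0.48 -1.06  1.45  0.42  1.45  1.54] clk 39.9
[-2.52508134  0.87103428 35.11109818]
scene tray_mid 0.77 [ 0.6657 -0.0087  0.0314]
scene tray_handle 0.85 [0.6532 0.1751 0.0869]
scene tray_handle 0.2 [ 0.4498 -0.2272 -0.0045]
scene platen_face 0.57 [ 0.6608 -0.0072  0.106 ]
top tray_mid 0.81 [ 0.6621 -0.0102  0.0284]
top tray_handle 0.85 [0.6635 0.1681 0.0859]
top platen_face 0.68 [ 0.6664 -0.0132  0.1018]
wrist tray_mid 0.8 [ 0.6648 -0.0074  0.0303]
wrist tray_handle 0.71 [0.6682 0.1696 0.0878]
wrist platen_face 0.63 [ 0.6685 -0.0069  0.1025]
```

The platen is at about 0.103 m, which is the bottom stop, with a firm reaction; the lids are down. Now winding back by pushing the spokes the other way.

Request:
move_arm(plan=[0,0,0,0,0,-0.02,0,0,0,0,0,0,-0.0475,0,0,0,0,-0.025,0,-0.0475,0,0,0,0,-0.05,0,-0.0475,0,0,0,0,-0.05,0,-0.0475,0])

```text
clock: 41.12
position: [0.6254, -0.1936, 0.4637]
ee_rot: [-0.0, 1.0, 0.001, -0.001]
ft_force: [-0.2, -0.7, 0.1]
grip_width: -0.0
grasp_force: 0.0
```

Request:
move_arm(plan=[0,0,0,-0.0068,0,0.0003,0,0,0,0,-0.0135,0,0.0012,0,0,0,0,-0.0202,0,0.0027,0,0,0,0,-0.0267,0,0.0047,0,0,0,0,-0.033,0,0.0073,0,0,0,0,-0.039,0,0.0105,0,0,0,0,-0.0447,0,0.0141,0,0,0,0,-0.0501,0,0.0182,0,0,0,0,-0.0552,0,0.0228,0,0,0,0,-0.0598,0,0.0279,0,0,0,0,-0.0639,0,0.0333,0])

```text
clock: 42.5
position: [0.689, -0.194, 0.4313]
ee_rot: [0.0, 1.0, -0.0, 0.0]
ft_force: [-3.5, 0.6, 4.0]
grip_width: -0.0
grasp_force: 2.6
```

Request:
move_arm(plan=[0,0,0,-0.0036,0,0.0057,0,0,0,0,-0.0068,0,0.0117,0,0,0,0,-0.0094,0,0.018,0,0,0,0,-0.0094,0,0.018,0])

```text
clock: 43.0
position: [0.6983, -0.1941, 0.4127]
ee_rot: [0.0, 1.0, 0.0, 0.0]
ft_force: [0.5, -0.0, 0.8]
grip_width: 0.005
grasp_force: 0.1
```

Request:
move_arm(plan=[0,0,0,0,0,-0.06,0,0,0,0,0,0,-0.115,0,0,0,0,0.05,0,-0.115,0,0,0,0,0.1,0,-0.115,0,0,0,0,0.1286,0,-0.115,0,0,0,0,0.1286,0,-0.115,0,0,0,0,0.1286,0,-0.08,0,0,0,0,0.1286,0,-0.0513,0,0,0,0,0.1286,0,-0.0513,0])

```text
clock: 44.12
position: [0.5696, -0.1942, 0.4628]
ee_rot: [0.0, 1.0, 0.001, -0.002]
ft_force: [-0.2, -0.5, 0.9]
grip_width: -0.0
grasp_force: 0.0
```

Request:
move_arm(plan=[0,0,0,-0.012,0,0,0,0,0,0,-0.024,0,0,0,0,0,0,-0.036,0,0,0,0,0,0,-0.048,0,0,0,0,0,0,-0.055,0,0,0,0,0,0,-0.0618,0,0.0003,0,0,0,0,-0.0685,0,0.0012,0,0,0,0,-0.0752,0,0.0027,0,0,0,0,-0.0817,0,0.0047,0,0,0,0,-0.088,0,0.0073,0,0,0,0,-0.094,0,0.0105,0])

```text
clock: 45.5
position: [0.6639, -0.1941, 0.4542]
ee_rot: [0.0, 1.0, -0.0, 0.0]
ft_force: [-4.4, 0.9, 3.7]
grip_width: 0.001
grasp_force: 2.5
```

Request:
move_arm(plan=[0,0,0,-0.0057,0,0.0036,0,0,0,0,-0.0111,0,0.0077,0,0,0,0,-0.0162,0,0.0123,0,0,0,0,-0.0208,0,0.0174,0,0,0,0,-0.0249,0,0.0228,0,0,0,0,-0.0285,0,0.0285,0,0,0,0,-0.0317,0,0.0345,0,0,0,0,-0.0343,0,0.0408,0,0,0,0,-0.0343,0,0.0408,0])

```text
clock: 46.62
position: [0.6981, -0.1941, 0.4128]
ee_rot: [0.0, 1.0, 0.0, 0.0]
ft_force: [-0.1, -0.3, 0.2]
grip_width: -0.001
grasp_force: 0.1
```

Run:
```python
from st import *
T,o=pr(); print(o["ft_force"])
for n in ("scene","top"):
  p=shot(n)
  for l in ["platen_face","tray_mid"]:
    for r in manip.tip_of(p,l)[:2]: print(n,l,round(r["conf"],2),w(p,r["position"]).round(4))
```

```text
tcp [ 0.6981 -0.1941  0.4128] yaw 180.0 tilt 0.02 j [ 0.73  0.73 -0.95  1.09  0.57  1.57  1.49] clk 46.625
[-0.07685221 -0.30977847  0.1616911 ]
scene platen_face 0.55 [ 0.6615 -0.007   0.1245]
scene tray_mid 0.81 [ 0.6659 -0.0075  0.0313]
top platen_face 0.58 [ 0.6652 -0.0114  0.1218]
top tray_mid 0.55 [ 0.6616 -0.0091  0.0244]
```

Request:
move_arm(plan=[0,0,0,0,0,-0.06,0,0,0,0,0,0,-0.115,0,0,0,0,0.05,0,-0.115,0,0,0,0,0.1,0,-0.115,0,0,0,0,0.1286,0,-0.115,0,0,0,0,0.1286,0,-0.115,0,0,0,0,0.1286,0,-0.08,0,0,0,0,0.1286,0,-0.0513,0,0,0,0,0.1286,0,-0.0513,0])

```text
clock: 48.05
position: [0.5693, -0.1942, 0.463]
ee_rot: [0.0, 1.0, 0.001, -0.001]
ft_force: [-0.2, 0.1, 1.1]
grip_width: 0.002
grasp_force: 0.0
```

Request:
move_arm(plan=[0,0,0,-0.012,0,0,0,0,0,0,-0.024,0,0,0,0,0,0,-0.036,0,0,0,0,0,0,-0.048,0,0,0,0,0,0,-0.055,0,0,0,0,0,0,-0.0618,0,0.0003,0,0,0,0,-0.0685,0,0.0012,0,0,0,0,-0.0752,0,0.0027,0,0,0,0,-0.0817,0,0.0047,0,0,0,0,-0.088,0,0.0073,0,0,0,0,-0.091,0,0.0088,0])

```text
clock: 49.42
position: [0.6606, -0.194, 0.4558]
ee_rot: [0.0, 1.0, -0.0, 0.0]
ft_force: [-4.5, 0.4, 3.5]
grip_width: 0.003
grasp_force: 2.4
```

Request:
move_arm(plan=[0,0,0,-0.003,0,0.0017,0,0,0,0,-0.006,0,0.0036,0,0,0,0,-0.006,0,0.0036,0])

```text
clock: 49.8
position: [0.6664, -0.194, 0.4523]
ee_rot: [0.0, 1.0, 0.0, 0.0]
ft_force: [-1.0, -0.2, 2.2]
grip_width: -0.001
grasp_force: 0.8
```

Request:
move_arm(plan=[0,0,0,-0.0027,0,0.002,0,0,0,0,-0.0054,0,0.0042,0,0,0,0,-0.0054,0,0.0042,0])

```text
clock: 50.18
position: [0.6718, -0.194, 0.4482]
ee_rot: [0.0, 1.0, -0.0, 0.0]
ft_force: [-0.5, -0.0, 2.2]
grip_width: 0.003
grasp_force: 0.8
```

Request:
move_arm(plan=[0,0,0,-0.002,0,0.0018,0,0,0,0,-0.003,0,0.0027,0,0,0,0,-0.003,0,0.0027,0])

```text
clock: 50.55
position: [0.6747, -0.194, 0.4457]
ee_rot: [0.0, 1.0, -0.0, 0.0]
ft_force: [-0.4, 1.1, 4.4]
grip_width: -0.0
grasp_force: 2.1
```

Run:
```python
from st import *
T,o=pr(); print(o["ft_force"])
for n in ("scene","top","wrist"):
  p=shot(n)
  for l in ["platen_face","tray_handle","tin","reader","reader_window"]:
    for r in manip.tip_of(p,l)[:3]: print(n,l,round(r["conf"],2),w(p,r["position"]).round(4))
save(shot("scene"),"s3.png",(220,150,420,300),3)
```

```text
tcp [ 0.6747 -0.194   0.4457] yaw 180.0 tilt 0.04 j [ 0.77  0.67 -0.97  1.12  0.54  1.6   1.5 ] clk 50.55
[-0.43934907  1.11203778  4.37149045]
scene platen_face 0.75 [ 0.6601 -0.0069  0.1366]
scene tray_handle 0.95 [0.6577 0.1721 0.0876]
scene tray_handle 0.66 [ 0.6706 -0.0834  0.0344]
scene tin 0.64 [ 0.6711 -0.0821  0.0325]
scene tin 0.63 [0.7407 0.3529 0.0012]
scene tin 0.63 [ 0.5896  0.5942 -0.0039]
scene reader 0.78 [ 4.822e-01 -4.625e-01  2.000e-04]
top platen_face 0.89 [ 0.6661 -0.0135  0.1312]
top tray_handle 0.95 [0.663  0.1726 0.0842]
top tin 0.85 [ 0.5934  0.59   -0.0016]
top tin 0.8 [ 0.3026  0.2913 -0.0011]
top tin 0.78 [ 7.426e-01  3.548e-01 -7.000e-04]
top reader_window 0.54 [ 0.6353 -0.1964  0.2088]
top reader_window 0.24 [ 0.7531 -0.2382  0.0016]
wrist reader 0.71 [ 0.4903 -0.4561 -0.0008]
wrist reader_window 0.88 [ 0.4926 -0.4577  0.0316]
```

View pics/s3.png

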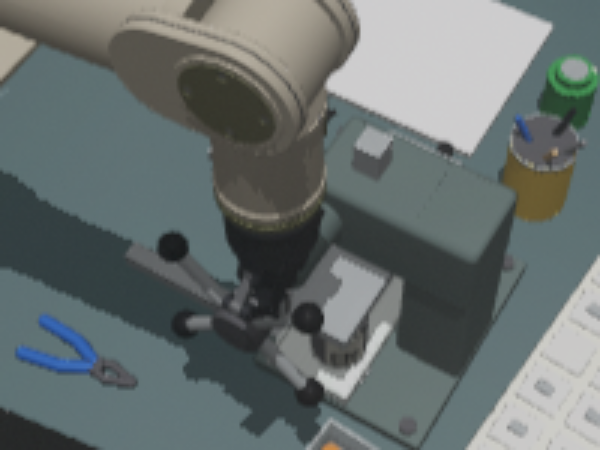

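Platen is fully up (≈0.132 m); spokes sit at about 45°. Now fetch the tray.

Request:
move_arm(plan=[0,0,0,0,0,-0.05,0,0,0,0,0,0,-0.085,0,0,0,0,0.06,0,-0.085,0,0,0,0,0.12,0,-0.085,0,0,0,0,0.18,0,-0.085,0.03,0,0,0,0.2247,0,-0.085,0.06,0,0,0,0.2247,0.06,-0.085,0.06,0,0,0,0.2247,0.12,-0.085,0.06,0,0,0,0.2247,0.12,-0.085,0.06])

```text
clock: 52.62
position: [0.4502, -0.0687, 0.5305]
ee_rot: [-0.003, 1.0, -0.002, 0.0]
ft_force: [-0.2, -2.5, 0.1]
grip_width: 0.696
grasp_force: 0.0
```

Request:
move_arm(plan=[0,0,0.17,0,0.05,0.03,0.06,0,0,0.34,0,0.1,0.06,0.06,0,0,0.51,0,0.15,0.1,0.06,0,0,0.68,0,0.2,0.13,0.06,0,0,0.85,0,0.252,0.16,0.06,0,0,1.02,0,0.252,0.16,0.06,0,0,1.19,0,0.252,0.16,0.06,0,0,1.36,0,0.252,0.16,0.06,0,0,1.5,0,0.252,0.16,0.06,0,0,1.571,0,0.252,0.16,0.06,0,0,1.571,0,0.252,0.16,0.06])

```text
clock: 54.0
position: [0.4192, 0.1655, 0.3835]
ee_rot: [0.707, 0.707, 0.012, 0.005]
ft_force: [0.4, 0.2, -0.1]
grip_width: 0.699
grasp_force: 0.0
```

Request:
move_arm(plan=[0,0,0,0,0.06,0,0.06,0,0,0,0,0.12,0,0.06,0,0,0,0,0.18,0,0.06,0,0,0,0,0.2155,0,0.06,0,0,0,0,0.2155,0,0.06])

```text
clock: 54.62
position: [0.4602, 0.1261, 0.4316]
ee_rot: [0.707, 0.706, 0.032, 0.017]
ft_force: [-0.5, 0.8, -0.5]
grip_width: 0.701
grasp_force: 0.0
```

Run:
```python
from st import *
T,o=pr(); print(o["grip_width"])
for n in ("top","wrist","scene"):
  p=shot(n)
  for l in ["tray_handle","tin"]:
    for r in manip.tip_of(p,l)[:5]: print(n,l,round(r["conf"],2),w(p,r["position"]).round(4))
```

```text
tcp [0.4602 0.1261 0.4316] yaw 90.0 tilt 4.1 j [ 1.53 -0.5  -1.47  1.77 -0.53  1.38  0.15] clk 54.625
0.7006998818691514
top tray_handle 0.9 [0.6673 0.1678 0.0867]
top tin 0.84 [0.591  0.591  0.0023]
top tin 0.72 [ 0.304   0.2889 -0.0025]
top tin 0.67 [ 0.7418  0.3523 -0.0022]
top tin 0.55 [ 0.5225  0.3468 -0.0037]
top tin 0.37 [0.6613 0.0518 0.0307]
wrist tray_handle 0.57 [0.668  0.1681 0.0856]
wrist tin 0.95 [0.6629 0.055  0.0304]
wrist tin 0.72 [ 0.2978  0.2947 -0.0005]
scene tray_handle 0.69 [0.6556 0.1694 0.0896]
scene tin 0.81 [5.919e-01 5.917e-01 3.000e-04]
scene tin 0.57 [ 0.6712 -0.0808  0.0346]
scene tin 0.57 [2.971e-01 2.896e-01 1.000e-04]
scene tin 0.54 [0.739  0.3538 0.0018]
```

Request:
move_arm(plan=[0,0,0,0,0,0,0.06,0,0,0,0,0,0,0.06])

```text
clock: 55.32
position: [0.46, 0.1264, 0.4312]
ee_rot: [0.707, 0.706, 0.032, 0.017]
ft_force: [0.4, -0.2, -0.0]
grip_width: 0.701
grasp_force: 0.0
```

```bash
python3 -c "
from st import *
pr()"
```

```text
tcp [0.46   0.1264 0.4312] yaw 90.0 tilt 4.11 j [ 1.53 -0.5  -1.47  1.77 -0.53  1.38  0.15] clk 55.325
```

```bash
cat >> st.py <<'E'
def goto(pos,yaw):
    T,o=tcp(); c,s=np.cos(np.radians(yaw)),np.sin(np.radians(yaw))
    D=np.array([[c,s,0],[s,-c,0],[0,0,-1]]); 
    print("rot",R.from_matrix(T[:3,:3].T@D).as_rotvec().round(4),"shift",(T[:3,:3].T@(np.array(pos)-T[:3,3])).round(4))
E
python3 -c "
from st import *
goto([.60,.10,.46],90); goto([.56,-.05,.50],90);goto([.56,-.05,.50],135)"
```

```text
rot [ 0.0684 -0.0216 -0.0009] shift [-0.0257  0.1416 -0.0197]
rot [ 0.0684 -0.0216 -0.0009] shift [-0.1748  0.1047 -0.0656]
rot [ 0.0733  0.0064 -0.786 ] shift [-0.1748  0.1047 -0.0656]
```

Request:
move_arm(plan=[0.02,-0.006,0,0,0.03,-0.02,0.06,0.04,-0.012,0,-0.005,0.06,-0.03,0.06,0.068,-0.0216,0,-0.01,0.09,-0.04,0.06,0.068,-0.0216,0,-0.016,0.12,-0.04,0.06,0.068,-0.0216,0,-0.016,0.1416,-0.04,0.06,0.068,-0.0216,0,-0.016,0.1416,-0.04,0.06])

```text
clock: 56.08
position: [0.4834, 0.0894, 0.4992]
ee_rot: [0.707, 0.706, 0.02, 0.014]
ft_force: [-0.5, -0.1, 0.2]
grip_width: 0.707
grasp_force: 0.0
```

```bash
python3 -c "
from st import *
pr();goto([.665,.178,.37],90);goto([.62,.20,.40],90)"
```

```text
tcp [0.4834 0.0894 0.4992] yaw 89.9 tilt 2.78 j [ 1.68 -0.5  -1.47  1.61 -0.52  1.54  0.22] clk 56.075
rot [ 0.0476 -0.009  -0.0012] shift [0.0876 0.1751 0.1385]
rot [ 0.0476 -0.009  -0.0012] shift [0.1098 0.1315 0.1066]
```

```bash
python3 -c "
from st import *
goto([.48,-.07,.36],90)"
```

```text
rot [ 0.0476 -0.009  -0.0012] shift [-0.1606 -0.0098  0.1374]
```

Request:
move_arm(plan=[0,0,0,-0.04,0,0.02,0.06,0,0,0,-0.08,0,0.04,0.06,0.02,0,0,-0.12,-0.005,0.07,0.06,0.0476,-0.009,0,-0.16,-0.01,0.1,0.06,0.0476,-0.009,0,-0.1606,-0.0098,0.1374,0.06,0.0476,-0.009,0,-0.1606,-0.0098,0.1374,0.06,0.0476,-0.009,0,-0.1606,-0.0098,0.1374,0.06])

```text
clock: 56.95
position: [0.4438, -0.0639, 0.3764]
ee_rot: [0.707, 0.707, 0.009, 0.012]
ft_force: [0.6, -0.1, -0.2]
grip_width: 0.704
grasp_force: 0.0
```

```bash
python3 -c "
from st import *
pr();goto([.48,-.07,.36],90)"
```

```text
tcp [ 0.4438 -0.0639  0.3764] yaw 90.0 tilt 1.73 j [ 1.89 -0.5  -1.47  1.9  -0.53  1.3   0.57] clk 56.95
rot [0.0298 0.0046 0.0005] shift [-0.0061  0.0357  0.0175]
```

Request:
move_arm(plan=[0.03,0.005,0.1,-0.05,-0.005,-0.03,0.06,0.03,0.005,0.2,-0.1,-0.01,-0.04,0.06,0.03,0.005,0.3,-0.15,-0.02,-0.04,0.06,0.03,0.005,0.4,-0.2,-0.03,-0.04,0.06,0.03,0.005,0.5,-0.25,-0.05,-0.04,0.06,0.03,0.005,0.6,-0.3,-0.07,-0.04,0.06,0.03,0.005,0.7,-0.35,-0.09,-0.04,0.06,0.03,0.005,0.8,-0.4,-0.11,-0.03,0.06,0.03,0.005,0.9,-0.45,-0.14,-0.03,0.06,0.03,0.005,1.0,-0.5,-0.18,-0.03,0.06,0.03,0.005,1.1,-0.52,-0.2,-0.03,0.06,0.03,0.005,1.17,-0.52,-0.2,-0.03,0.06])

```text
clock: 58.45
position: [0.1935, -0.4179, 0.4349]
ee_rot: [0.98, 0.197, 0.014, 0.014]
ft_force: [-0.6, -0.1, 0.1]
grip_width: 0.702
grasp_force: 0.0
```

```bash
python3 -c "
from st import *
pr();goto([.25,-.58,.40],20)"
```

```text
tcp [ 0.1935 -0.4179  0.4349] yaw 22.7 tilt 2.31 j [ 2.6  -0.06 -1.47  1.79 -0.08  1.32 -0.03] clk 58.45
rot [ 0.0334 -0.0227  0.0468] shift [-0.0112  0.1701  0.0405]
```

```bash
python3 -c "
from st import *
goto([.0,-.62,.40],5);goto([-.15,-.62,.40],-10)"
```

```text
rot [ 0.0303 -0.0269  0.3085] shift [-0.2572  0.1107  0.0331]
rot [ 0.0267 -0.031   0.5703] shift [-0.3956  0.053   0.0281]
```

Request:
move_arm(plan=[0.01,-0.01,0.05,-0.04,0.06,0,0.06,0.02,-0.02,0.1,-0.08,0.1,0.01,0.06,0.03,-0.027,0.15,-0.12,0.11,0.02,0.06,0.03,-0.027,0.2,-0.17,0.11,0.03,0.06,0.03,-0.027,0.25,-0.22,0.111,0.033,0.06,0.03,-0.027,0.308,-0.257,0.111,0.033,0.06,0.03,-0.027,0.308,-0.257,0.111,0.033,0.06,0.03,-0.027,0.308,-0.257,0.111,0.033,0.06])

```text
clock: 59.45
position: [0.0025, -0.6197, 0.3993]
ee_rot: [0.999, 0.046, -0.0, -0.0]
ft_force: [0.4, 0.5, 0.8]
grip_width: 0.704
grasp_force: 0.0
```

```bash
python3 -c "
from st import *
pr();goto([-.15,-.62,.40],-10);goto([.142,-.609,.40],13)"
```

```text
tcp [ 0.0025 -0.6197  0.3993] yaw 5.2 tilt 0.05 j [ 2.27  0.55 -1.09  1.44  0.48  1.44 -0.31] clk 59.45
rot [-0.0006  0.0006  0.2661] shift [-0.1519 -0.0137 -0.0006]
rot [-0.0007  0.0005 -0.1353] shift [ 0.1399  0.0021 -0.0008]
```

```bash
python3 -c "
from st import *
goto([.20,-.58,.40],25);goto([.42,-.42,.40],45)"
```

```text
rot [-0.0008  0.0004 -0.3448] shift [ 0.2003 -0.0215 -0.0008]
rot [-8.000e-04  3.000e-04 -6.938e-01] shift [ 0.434  -0.1607 -0.0008]
```

Request:
move_arm(plan=[0,0,-0.08,0.05,-0.005,0,0.06,0,0,-0.16,0.1,-0.01,0,0.06,0,0,-0.25,0.15,-0.016,0,0.06,0,0,-0.34,0.2,-0.022,0,0.06,0,0,-0.42,0.25,-0.052,0,0.06,0,0,-0.5,0.3,-0.082,0,0.06,0,0,-0.58,0.35,-0.112,0,0.06,0,0,-0.65,0.4,-0.14,0,0.06,0,0,-0.694,0.434,-0.161,0,0.06,0,0,-0.694,0.434,-0.161,0,0.06])

```text
clock: 60.7
position: [0.4231, -0.4151, 0.3994]
ee_rot: [0.922, 0.387, 0.0, -0.0]
ft_force: [-0.8, -0.6, -0.3]
grip_width: 0.703
grasp_force: 0.0
```

```bash
python3 -c "
from st import *
pr();goto([.475,-.19,.39],70);goto([.485,.05,.38],90)"
```

```text
tcp [ 0.4231 -0.4151  0.3994] yaw 45.5 tilt 0.06 j [ 1.61  0.57 -1.27  1.51  0.54  1.46 -0.45] clk 60.7
rot [-0.0005 -0.0009 -0.4273] shift [ 0.197  -0.1207  0.0096]
rot [-3.000e-04 -1.000e-03 -7.764e-01] shift [ 0.3752 -0.2817  0.0198]
```

Request:
move_arm(plan=[0,0,-0.1,0.05,-0.03,0,0.06,0,0,-0.2,0.1,-0.06,0.005,0.06,0,0,-0.3,0.15,-0.09,0.008,0.06,0,0,-0.427,0.197,-0.121,0.01,0.06,0,0,-0.5,0.237,-0.157,0.012,0.06,0,0,-0.57,0.277,-0.193,0.015,0.06,0,0,-0.64,0.317,-0.229,0.018,0.06,0,0,-0.71,0.357,-0.265,0.02,0.06,0,0,-0.776,0.375,-0.282,0.02,0.06,0,0,-0.776,0.375,-0.282,0.02,0.06])

```text
clock: 61.95
position: [0.4849, 0.0472, 0.3791]
ee_rot: [0.709, 0.705, -0.0, -0.001]
ft_force: [-0.1, -1.4, -0.2]
grip_width: 0.698
grasp_force: 0.0
```

```bash
python3 -c "
from st import *
pr();goto([.52,.178,.37],90);goto([.666,.178,.37],90)"
```

```text
tcp [0.4849 0.0472 0.3791] yaw 89.7 tilt 0.07 j [ 1.06  0.32 -1.42  1.8   0.32  1.31 -0.44] clk 61.95
rot [-0.001  -0.0006 -0.005 ] shift [0.1309 0.0344 0.0092]
rot [-0.001  -0.0006 -0.005 ] shift [0.1317 0.1804 0.009 ]
```

Request:
move_arm(plan=[0,0,0,0.05,0.02,0,0.06,0,0,0,0.1,0.03,0.009,0.06,0,0,0,0.13,0.06,0.009,0.06,0,0,-0.005,0.131,0.11,0.009,0.06,0,0,-0.005,0.131,0.16,0.009,0.06,0,0,-0.005,0.1315,0.1804,0.009,0.06,0,0,-0.005,0.1315,0.1804,0.009,0.06])

```text
clock: 62.82
position: [0.6682, 0.1731, 0.3686]
ee_rot: [0.71, 0.704, -0.001, -0.001]
ft_force: [-1.1, -0.1, -0.4]
grip_width: 0.702
grasp_force: 0.0
```

```bash
python3 -c "
from st import *
pr();goto([.666,.178,.22],90)
p=shot('wrist')
for l in ['tray_handle','tin']:
    for r in manip.tip_of(p,l)[:5]: print(l,round(r['conf'],2),w(p,r['position']).round(4))"
```

```text
tcp [0.6682 0.1731 0.3686] yaw 89.6 tilt 0.17 j [ 0.33  0.73 -1.08  1.27  0.63  1.49 -0.68] clk 62.825
rot [-0.0027 -0.0013 -0.0078] shift [ 0.0047 -0.0018  0.1487]
tray_handle 0.94 [0.6648 0.1653 0.0878]
tray_handle 0.46 [ 0.522   0.3473 -0.0037]
tin 0.93 [0.6617 0.0564 0.0289]
tin 0.87 [ 7.446e-01  3.543e-01 -6.000e-04]
tin 0.55 [ 0.5215  0.3454 -0.0051]
```

Request:
move_arm(plan=[0,0,-0.007,0.004,-0.002,0.05,0.06,0,0,-0.007,0.004,-0.002,0.1,0.06,0,0,-0.007,0.004,-0.002,0.1487,0.06,0,0,-0.007,0.004,-0.002,0.1487,0.06,0,0,-0.007,0.004,-0.002,0.1487,0.0,0,0,-0.007,0.004,-0.002,0.1487,0.0,0,0,-0.007,0.004,-0.002,0.1487,0.0,0,0,-0.007,0.004,-0.002,0.1487,0.0,0,0,-0.007,0.004,-0.002,0.1487,0.0], squeeze=40)

```text
clock: 64.1
position: [0.6651, 0.1795, 0.2233]
ee_rot: [0.706, 0.708, 0.001, -0.0]
ft_force: [-0.9, -0.9, 8.8]
grip_width: 0.193
grasp_force: 38.7
```

Request:
move_arm(plan=[0,0,0,0,-0.006,0,0,0,0,0,0,-0.016,0,0,0,0,0,0,-0.032,0,0,0,0,0,0,-0.05,0,0,0,0,0,0,-0.068,0,0,0,0,0,0,-0.086,0,0,0,0,0,0,-0.104,0,0,0,0,0,0,-0.122,0,0,0,0,0,0,-0.14,0,0,0,0,0,0,-0.158,0,0,0,0,0,0,-0.17,0,0,0,0,0,0,-0.178,0,0])

```text
clock: 65.6
position: [0.4872, 0.1795, 0.2232]
ee_rot: [0.706, 0.708, 0.002, 0.0]
ft_force: [3.1, 1.3, 9.1]
grip_width: 0.197
grasp_force: 39.6
```

Request:
move_arm(plan=[0,0,0,0,0,0,0.05,0,0,0,0,0,0,0.05,0,0,0,0,0,0,0.05,0,0,0,0,0,-0.05,0.06,0,0,0,0,0,-0.1,0.085,0,0,0,0,0,-0.15,0.085,0,0,0,0,0,-0.15,0.085])

```text
clock: 66.47
position: [0.4876, 0.1792, 0.3743]
ee_rot: [0.706, 0.708, 0.002, 0.0]
ft_force: [0.1, -0.9, -0.3]
grip_width: 0.998
grasp_force: 0.0
```

Run:
```python
from st import *
pr()
for n in ("top","wrist"):
  p=shot(n)
  for l in ["tray_handle","tray_mid","tin"]:
    for r in manip.tip_of(p,l)[:6]: print(n,l,round(r["conf"],2),w(p,r["position"]).round(4))
s=shot("scene"); save(s,"s4.png",(230,130,390,250),5)
```

```text
tcp [0.4876 0.1792 0.3743] yaw 90.1 tilt 0.23 j [ 0.68  0.42 -1.35  1.73  0.42  1.33 -0.75] clk 66.475
top tray_mid 0.72 [ 0.4861 -0.0085  0.0275]
top tin 0.88 [ 0.5896  0.5898 -0.0014]
top tin 0.69 [ 0.7425  0.3524 -0.0014]
top tin 0.62 [ 0.3037  0.289  -0.0036]
top tin 0.58 [ 0.493  -0.0799  0.0297]
wrist tray_handle 0.6 [0.4861 0.1701 0.0893]
wrist tin 0.93 [ 0.296   0.2918 -0.0023]
wrist tin 0.9 [0.7424 0.3551 0.0018]
wrist tin 0.58 [0.4846 0.0535 0.0286]
wrist tin 0.5 [ 0.5224  0.3455 -0.0052]
```

Request:
move_arm(plan=[0,0,0,-0.05,0,-0.02,0.085,0,0,0,-0.1,0,-0.025,0.085,0,0,0,-0.15,0,-0.025,0.085,0,0,0,-0.19,0,-0.025,0.085,0,0,0,-0.19,0,-0.025,0.085,0,0,0,-0.19,0,-0.025,0.085])

```text
clock: 67.68
position: [0.4874, -0.0108, 0.3958]
ee_rot: [0.706, 0.708, -0.0, -0.001]
ft_force: [-0.6, -0.4, -0.1]
grip_width: 0.992
grasp_force: 0.0
```

Run:
```python
from st import *
pr()
p=shot("wrist"); save(p,"w7.png",(60,40,560,400),1.6)
for l in ["tin","tin_a_label","reader","reader_window","tray_mid"]:
    for r in manip.tip_of(p,l)[:6]: print(l,round(r["conf"],2),w(p,r["position"]).round(4),((px(p,w(p,r["position"]))-[60,40])*1.6).round())
np.save("w7T.npy",p["T"])
```

```text
tcp [ 0.4874 -0.0108  0.3958] yaw 90.2 tilt 0.13 j [ 1.19  0.28 -1.42  1.78  0.29  1.33 -0.29] clk 67.675
tin 0.94 [0.4843 0.0557 0.031 ] [411. 130.]
tin 0.81 [ 0.4904 -0.0789  0.0253] [418. 302.]
tray_mid 0.97 [ 0.4855 -0.007   0.0286] [413. 214.]
```

View pics/w7.png

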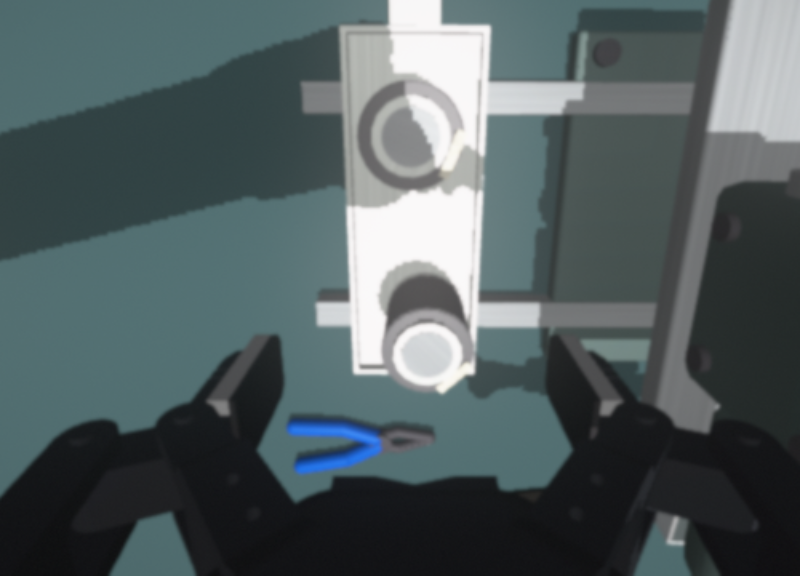

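Run:
```python
from st import *
T=np.load("w7T.npy"); p=shot("wrist"); print(np.abs(p["T"]-T).max())
p["T"]=T
for n,tab,lid in [("t1",(455,152),(412,135)),("t2",(453,378),(428,353))]:
    u=lambda a:(a[0]/1.6+60,a[1]/1.6+40)
    a=ray(p,*u(tab),.101)[:2]; b=ray(p,*u(lid),.105)[:2]; d=a-b; print(n,b.round(4),np.hypot(*d).round(4),np.degrees(np.arctan2(d[1],d[0])).round(1))
goto([.4885,-.074,.235],90)
```

```text
0.0011262795515253727
t1 [0.4856 0.0545] 0.0262 -21.1
t2 [ 0.4961 -0.0806] 0.0268 -50.8
rot [-0.0016 -0.0011  0.0039] shift [-0.0633  0.0011  0.1608]
```

Run:
```python
from st import *
p=shot("wrist"); T0=np.diag([-1.,1,-1,1]); T0[:3,3]=[.5037,-.1938,.5001]; p["T"]=T0@np.array(p["mount"])
a=ray(p,225,28,.005);b=ray(p,265,228,.005);c=ray(p,163,252,.005); print(a,b,c,np.degrees(np.arctan2(*(b-a)[1::-1])),np.linalg.norm(b-a))
c1=ray(p,65,38,.062);c2=ray(p,140,254,.062);print(np.degrees(np.arctan2(*(c2-c1)[1::-1])),np.linalg.norm(c2-c1))
goto([.492,-.079,.235],90)
```

```text
[ 0.31321813 -0.32865006  0.005     ] [ 0.62467755 -0.28835391  0.005     ] [ 0.6716868  -0.47584102  0.005     ] 7.37189092654399 0.31405533239760214
7.190034722812372 0.30898960196739694
rot [-0.0017 -0.0011  0.0037] shift [-0.0682  0.0046  0.1608]
```

Request:
move_arm(plan=[0,0,0,-0.05,0.0046,0,0.085,0,0,0,-0.068,0.0046,0,0.085,0,0,0,-0.068,0.0046,0.05,0.085,0,0,0,-0.068,0.0046,0.1,0.085,0,0,0,-0.068,0.0046,0.145,0.085,0,0,0,-0.068,0.0046,0.162,0.085,0,0,0,-0.068,0.0046,0.162,0.085,0,0,0,-0.068,0.0046,0.162,0.04,0,0,0,-0.068,0.0046,0.162,0.04,0,0,0,-0.068,0.0046,0.162,0.04,0,0,0,-0.068,0.0046,0.162,0.04,0,0,0,-0.068,0.0046,0.162,0.04], squeeze=40)

```text
clock: 69.58
position: [0.493, -0.0793, 0.2358]
ee_rot: [0.706, 0.708, 0.001, 0.001]
ft_force: [0.3, 0.2, 8.2]
grip_width: 0.699
grasp_force: 41.8
```

Run:
```python
from st import *
pr();goto([.45,-.20,.33],75);goto([.537,-.365,.33],58)
```

```text
tcp [ 0.493  -0.0793  0.2358] yaw 90.1 tilt 0.11 j [ 1.07  0.51 -1.18  1.93  0.54  1.07 -0.34] clk 69.575
rot [ 0.0018 -0.0005  0.2642] shift [-0.1206 -0.0432 -0.0943]
rot [ 0.0017 -0.0008  0.5609] shift [-0.2858  0.0434 -0.0942]
```

Request:
move_arm(plan=[0,0,0,0,0,-0.05,0.04,0,0,0,0,0,-0.095,0.04,0,0,0.13,-0.05,-0.025,-0.095,0.04,0,0,0.264,-0.1,-0.043,-0.095,0.04,0,0,0.33,-0.14,-0.043,-0.095,0.04,0,0,0.4,-0.185,-0.03,-0.095,0.04,0,0,0.48,-0.23,0,-0.095,0.04,0,0,0.561,-0.265,0.03,-0.095,0.04,0,0,0.561,-0.2858,0.0434,-0.095,0.04,0,0,0.561,-0.2858,0.0434,-0.095,0.04,0,0,0.561,-0.2858,0.0434,-0.095,0.04])

```text
clock: 70.95
position: [0.5361, -0.3644, 0.3289]
ee_rot: [0.874, 0.485, -0.0, -0.001]
ft_force: [0.1, 0.2, -2.5]
grip_width: 0.688
grasp_force: 45.4
```

Run:
```python
from st import *
T,o=pr();print(o["grip_width"]);goto([.537,-.365,.211],58)
p=shot("wrist")
for l in ["reader","reader_window","tin"]:
    for r in manip.tip_of(p,l)[:3]: print(l,round(r["conf"],2),w(p,r["position"]).round(4))
```

```text
tcp [ 0.5361 -0.3644  0.3289] yaw 58.1 tilt 0.11 j [ 1.21  0.63 -0.99  1.45  0.53  1.35 -0.37] clk 70.95
0.6883327834858176
rot [-0.0019 -0.0005  0.0009] shift [-1.000e-04  1.300e-03  1.179e-01]
tin 0.67 [ 0.5318 -0.3637  0.1192]
```

Request:
move_arm(plan=[0,0,0,0,0.001,0.05,0.04,0,0,0,0,0.001,0.095,0.04,0,0,0,0,0.001,0.113,0.04,0,0,0,0,0.001,0.117,0.04,0,0,0,0,0.001,0.118,0.04,0,0,0,0,0.001,0.118,0.085,0,0,0,0,0.001,0.118,0.085,0,0,0,0,0.001,0.118,0.085,0,0,0,0,0.001,0.118,0.085,0,0,0,0,0.001,0.06,0.085,0,0,0,0,0.001,0,0.085,0,0,0,0,0.001,-0.04,0.085])

```text
clock: 72.65
position: [0.5374, -0.3654, 0.3715]
ee_rot: [0.875, 0.485, 0.0, 0.0]
ft_force: [0.9, -0.8, -0.2]
grip_width: 0.994
grasp_force: 0.0
```

Run:
```python
from st import *
T,o=pr();goto([.45,-.20,.38],75);goto([.4855,.053,.38],90);goto([.4855,.053,.233],90)
for n in ("top","wrist"):
  p=shot(n)
  for r in manip.tip_of(p,"tin")[:6]: print(n,round(r["conf"],2),w(p,r["position"]).round(4))
```

```text
tcp [ 0.5374 -0.3654  0.3715] yaw 58.0 tilt 0.03 j [ 1.21  0.6  -1.01  1.39  0.51  1.42 -0.35] clk 72.65
rot [ 5.000e-04 -1.000e-04 -2.962e-01] shift [ 0.094  -0.1618 -0.0085]
rot [ 5.00e-04 -0.00e+00 -5.58e-01] shift [ 0.3275 -0.2656 -0.0085]
rot [ 5.00e-04 -0.00e+00 -5.58e-01] shift [ 0.3274 -0.2657  0.1385]
top 0.9 [ 0.7427  0.3524 -0.0038]
top 0.84 [0.4822 0.0538 0.0304]
top 0.7 [ 0.3025  0.2922 -0.0024]
top 0.68 [ 5.904e-01  5.904e-01 -4.000e-04]
top 0.64 [ 0.4886 -0.4568 -0.0037]
top 0.53 [ 0.5335 -0.3709  0.0048]
wrist 0.72 [ 5.332e-01 -3.642e-01 -2.000e-04]
```

Request:
move_arm(plan=[0,0,-0.08,0.025,-0.045,-0.0085,0.085,0,0,-0.16,0.05,-0.09,-0.0085,0.085,0,0,-0.24,0.075,-0.13,-0.0085,0.085,0,0,-0.296,0.094,-0.162,-0.0085,0.085,0,0,-0.36,0.14,-0.183,-0.0085,0.085,0,0,-0.42,0.19,-0.205,-0.0085,0.085,0,0,-0.48,0.24,-0.227,-0.0085,0.085,0,0,-0.54,0.29,-0.249,-0.0085,0.085,0,0,-0.558,0.3275,-0.2656,-0.0085,0.085,0,0,-0.558,0.3275,-0.2656,-0.0085,0.085,0,0,-0.558,0.3275,-0.2656,-0.0085,0.085])

```text
clock: 74.22
position: [0.4852, 0.0519, 0.3765]
ee_rot: [0.707, 0.707, -0.001, -0.002]
ft_force: [0.9, -1.0, -0.6]
grip_width: 0.99
grasp_force: 0.0
```

Run:
```python
from st import *
T,o=pr();goto([.4845,.054,.233],90)
p=shot("wrist")
for r in manip.tip_of(p,"tin")[:6]: print(round(r["conf"],2),w(p,r["position"]).round(4))
```

```text
tcp [0.4852 0.0519 0.3765] yaw 90.0 tilt 0.2 j [ 1.01  0.29 -1.36  1.8   0.29  1.29 -0.42] clk 74.225
rot [-0.0033 -0.0011 -0.0007] shift [ 0.0019 -0.0003  0.1435]
0.88 [0.4835 0.0565 0.0306]
```

Request:
move_arm(plan=[0,0,0,0.002,0,0.05,0.085,0,0,0,0.002,0,0.1,0.085,0,0,0,0.002,0,0.135,0.085,0,0,0,0.002,0,0.147,0.085,0,0,0,0.002,0,0.147,0.085,0,0,0,0.002,0,0.147,0.04,0,0,0,0.002,0,0.147,0.04,0,0,0,0.002,0,0.147,0.04,0,0,0,0.002,0,0.147,0.04,0,0,0,0.002,0,0.147,0.04], squeeze=40)

```text
clock: 75.58
position: [0.4858, 0.0549, 0.2319]
ee_rot: [0.707, 0.707, 0.0, -0.0]
ft_force: [-1.2, -1.1, 7.2]
grip_width: 0.694
grasp_force: 42.0
```

Request:
move_arm(plan=[0,0,0,0,0,-0.05,0.04,0,0,0,0,0,-0.095,0.04,0,0,0.12,-0.05,-0.008,-0.095,0.04,0,0,0.24,-0.1,-0.016,-0.095,0.04,0,0,0.36,-0.15,-0.024,-0.095,0.04,0,0,0.48,-0.2,-0.032,-0.095,0.04,0,0,0.6,-0.25,-0.04,-0.095,0.04,0,0,0.72,-0.3,-0.047,-0.095,0.04,0,0,0.84,-0.35,-0.054,-0.095,0.04,0,0,0.96,-0.4,-0.062,-0.095,0.04,0,0,1.056,-0.435,-0.067,-0.095,0.04,0,0,1.056,-0.435,-0.067,-0.095,0.04])

```text
clock: 77.08
position: [0.4168, -0.3832, 0.3252]
ee_rot: [0.968, 0.252, -0.001, -0.001]
ft_force: [-0.2, 0.9, -2.8]
grip_width: 0.691
grasp_force: 45.8
```

Run:
```python
from st import *
T,o=pr();print(o["grip_width"]);goto([.418,-.381,.211],29.5)
```

```text
tcp [ 0.4168 -0.3832  0.3252] yaw 29.1 tilt 0.1 j [ 1.42  0.41 -0.93  1.68  0.35  1.22 -0.65] clk 77.075
0.6907989463949187
rot [-0.0014  0.0011 -0.0063] shift [ 0.0023 -0.0012  0.1142]
```

Request:
move_arm(plan=[0,0,0,0.002,-0.001,0.05,0.04,0,0,0,0.002,-0.001,0.095,0.04,0,0,0,0.002,-0.001,0.112,0.04,0,0,0,0.002,-0.001,0.117,0.04,0,0,0,0.002,-0.001,0.118,0.04,0,0,0,0.002,-0.001,0.118,0.085,0,0,0,0.002,-0.001,0.118,0.085,0,0,0,0.002,-0.001,0.118,0.085,0,0,0,0.002,-0.001,0.118,0.085,0,0,0,0.002,-0.001,0.06,0.085,0,0,0,0.002,-0.001,0,0.085,0,0,0,0.002,-0.001,-0.08,0.085])

```text
clock: 78.58
position: [0.4193, -0.3781, 0.3894]
ee_rot: [0.967, 0.255, -0.001, -0.001]
ft_force: [0.4, -1.5, 0.2]
grip_width: 0.993
grasp_force: 0.0
```

Request:
move_arm(plan=[0,0,0,-0.03,0.04,-0.09,0.085,0,0,0,-0.06,0.06,-0.09,0.085,0,0,0,-0.06,0.06,-0.09,0.085,0,0,0,-0.06,0.06,-0.09,0.085])

```text
clock: 79.08
position: [0.3971, -0.4601, 0.4771]
ee_rot: [0.967, 0.254, -0.001, -0.001]
ft_force: [-0.3, 0.4, 0.5]
grip_width: 0.994
grasp_force: 0.0
```

Run:
```python
from st import *
T,o=pr()
for n in ("scene","top","wrist"):
  p=shot(n)
  for l in ["tin","platen_face","reader"]:
    for r in manip.tip_of(p,l)[:6]: print(n,l,round(r["conf"],2),w(p,r["position"]).round(4),px(p,w(p,r["position"])))
save(p,"w8.png"); np.save("w8T.npy",p["T"])
```

```text
tcp [ 0.3971 -0.4601  0.4771] yaw 29.5 tilt 0.15 j [ 1.46  0.4  -0.93  1.35  0.32  1.54 -0.49] clk 79.075
scene tin 0.9 [ 0.4184 -0.3775  0.0052] [213. 304.]
scene tin 0.88 [ 0.5311 -0.3671  0.0085] [244. 319.]
scene tin 0.78 [7.378e-01 3.552e-01 7.000e-04] [407. 186.]
scene tin 0.77 [ 2.97e-01  2.93e-01 -1.00e-04] [299. 152.]
scene tin 0.61 [0.5906 0.5932 0.0028] [399. 132.]
scene platen_face 0.91 [ 0.66   -0.0066  0.1328] [342. 228.]
scene reader 0.67 [ 0.4817 -0.4595  0.0016] [212. 337.]
top tin 0.85 [ 0.4157 -0.3805  0.0041] [450. 236.]
top tin 0.85 [ 0.5905  0.5883 -0.0007] [178. 185.]
top tin 0.72 [ 0.3029  0.2894 -0.0019] [257. 266.]
top tin 0.63 [ 0.5349 -0.3682  0.0062] [444. 202.]
top tin 0.57 [ 0.7425  0.3521 -0.0025] [246. 146.]
top platen_face 0.72 [ 0.6662 -0.0103  0.1279] [346. 155.]
top platen_face 0.21 [ 0.4857 -0.459  -0.0019] [470. 216.]
top reader 0.89 [ 0.4887 -0.4577 -0.0009] [469. 215.]
top reader 0.5 [ 0.5255  0.3477 -0.0013] [244. 203.]
wrist tin 0.94 [ 0.5307 -0.3624  0.0028] [306.  45.]
wrist tin 0.55 [ 0.4149 -0.3791  0.0036] [279. 125.]
wrist reader 0.91 [ 0.4885 -0.4587 -0.0006] [349. 108.]
wrist reader 0.2 [ 0.4226 -0.4102  0.0396] [298. 133.]
```

View pics/w8.png

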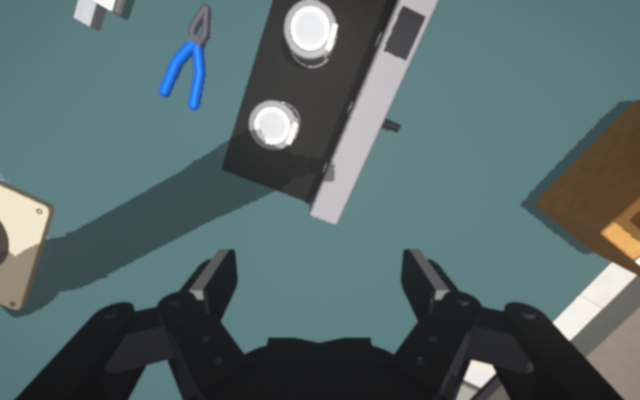

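Both tins stand on the plate at (310,28) and (271,125), with tabs at (333,37) and (294,131) towards the bar. Checking the angles and the spokes before handing in.

Run:
```python
from st import *
p=shot("wrist"); p["T"]=np.load("w8T.npy")
for tab,lid in [((333,37),(310,28)),((294,131),(271.5,125))]:
    a=ray(p,*tab,.075)[:2]; b=ray(p,*lid,.079)[:2]; d=a-b; print(b.round(4),np.hypot(*d).round(4),np.degrees(np.arctan2(d[1],d[0])).round(1))
s=shot("scene"); save(s,"s5.png",(180,220,360,340),4)
for k in range(4):
    th=np.radians(45+90*k); print(px(s,[.634-.1*np.sin(th),-.194,.214+.1*np.cos(th)]), ((px(s,[.634-.1*np.sin(th),-.194,.214+.1*np.cos(th)])-[180,220])*4))
```

```text
[ 0.536  -0.3681] 0.0278 -77.8
[ 0.4185 -0.3781] 0.0287 -75.8
[277. 233.] [388.  52.]
[282. 258.] [408. 152.]
[323. 281.] [572. 244.]
[322. 256.] [568. 144.]
```

View pics/s5.png

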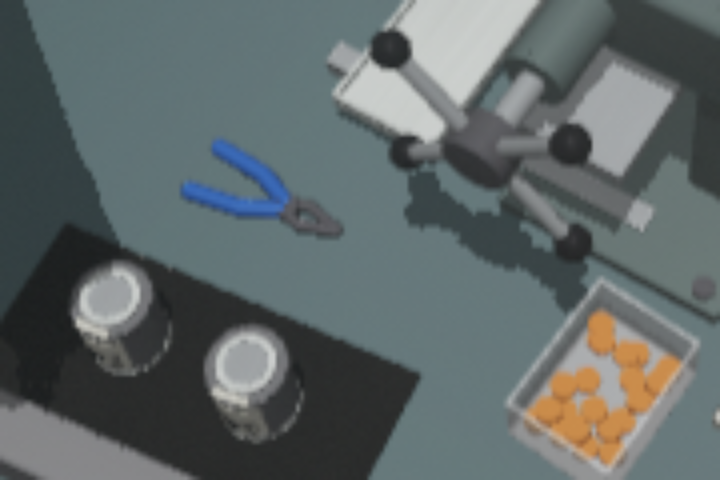

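The spoke balls at (390,48), (406,152), (571,243) and (570,143) match 45°, so the wheel is at about 0. Both labels are within about 7° of square, and the lids look flush.

```bash
python3 -c "
from workcell import manip
print(manip.hand_in())"
```

```text
the job is handed in; nothing more can be done
None
```

I handed the job in; it returned no verdict. By the last pictures, both tins (only two were there) stand upright on the reader plate with lids pressed home, labels within about 7° of square, the platen fully up and the bystanders untouched.

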